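# Clear, latch and dispatch a food-bank tote

## Robot

A 7-joint arm with a two-finger parallel gripper is mounted at the origin on the work surface. World frame = base frame: x ahead of the robot, y to its left, z up, the work surface at z = 0. Lengths are in m, angles in rad, forces in N, time in s.
With the tool pointing down it reaches from about 0.4 to 0.875 m from the base axis. Payload 6.5 kg.
Tool frame: the origin (TCP) lies at the very end of the fingers, on their centre line; the grasp point (between the pads) lies 19 mm behind it; z points along the fingers, y is the direction in which the jaws open and shut (so a half turn about z gives the same grasp; the last joint's range is limited). The gripper opens to 88 mm and grips with 3 to 60 N. Pads are 18 mm wide; open, the fingers measure 123 mm over their backs; the gripper's body (75 mm by 187 mm) begins 45 mm behind the grasp point.
Start: joints at [1.137, 0.536, -0.004, 1.538, 0.003, 1.067, -0.071], TCP at [0.234, -0.607, 0.2] pointing down, gripper open.
Joint ranges: [-2.7, 2.7], [-0.37, 2.16], [-1.27, 1.26], [0.24, 2.4], [-1.31, 4.45], [0.19, 1.91], [-2.76, 2.76]. Speed limits (rad/s): [2.39, 2.39, 3.14, 3.14, 3.14, 3.14, 3.14].

## Interface

Orientations are given as a rotation vector (axis times angle).
In Python, from rig import arm gives the robot as it stands.
- The arm moves only by the tool move_arm, never from a script. Its argument "moves" is a list of rows, each an object with "rot": the turn, a rotation vector about the tool's x, y, z normalised to -1 to 1, where 1 is 1.5 rad, a list of three; "xyz": the shift along the tool's x, y, z normalised to -1 to 1, where 1 is 0.1 m, a list of three; "jaw": the closure, from 0 (fully open) to 1 (shut). In form: [{"rot": [ax, ay, az], "xyz": [x, y, z], "jaw": jaw}, ...]. A call has exactly 10 rows; each row is the pose to reach, as a shift and turn from the pose measured when the call began, along the tool's axes at that moment; what a row does not reach only later rows make up. A row lasts 1/8 s, in which the tool goes at most 62.5 mm and 10.7 degrees, less where a joint would pass 70% of its speed; a pose out of reach is approached as far as the arm can. A call with a number of a shift or a turn outside -1 to 1 is refused whole. A call with a gripper value outside its range is refused whole. The fingers move at their own pace and stop on an object; "newtons" is the grip in N (left out, the last holds). Time passes only in rows, so rows that repeat a pose let the fingers close, or fill a call up. It gives the time, the measured TCP pose, the force and the opening at its end, in the units of the state.
- arm.observe(): the state, without advancing time (a new reading comes with each control period).
- arm.grab_frame(name): name is "scene" or "top" or "wrist"; returns a dict with "image" (400x640x3 uint8, red, green, blue), "z_map" (400x640 float32, m along the optical axis (not along the pixel's ray), 0 where there is no reading), "mtx" (3x3 intrinsics, pixels), "world_to_cam" (4x4, takes a point from world to camera coordinates); the wrist camera has in their place "T_tool_cam" (4x4, takes a point from camera to tool coordinates, whose origin is the TCP and whose axes are the flange's). Camera axes: x right, y down, z forward; pixel columns grow to the right and rows downward; lengths in m; the calibration is good to about 2 mm. The wrist camera is an equidistant fisheye: a pixel r from the principal point sees the ray r / f radians off the axis. A picture is of the moment at which its call begins: read the wrist's pose just before it.
- arm.finish_job(): hands the job in, once; it reports no verdict.
The state is a dict: "time_s": time; "joint_positions": joint angles; "qvel": joint speeds; "joint_efforts": joint torques, N m; "ee_pos": TCP position; "orientation": TCP orientation; "wrist_force": force on the tool from outside, world axes, zero at the start; "wrist_torque": the same for the moment, N m; "opening": opening from 0.0 (shut) to 1.0 (fully open).
Only numpy, scipy, OpenCV 4.12 (cv2) and the standard library are available. Lean on these libraries where they do the work, as an engineer would, in place of code of your own. Each camera call takes 0.05 s, during which the arm holds its last target. There are 200 camera calls.

## Task

Send off the blue tote: take the red-labelled can off its lid and stand it upright in the free part of the orange tray (set it down, do not drop it), then swing the yellow hasp right over the catch until it lies flat on the lid. Only once the hasp is closed, press the green button on the sloped control box fully down and let it spring back; leave the red button alone and do not disturb anything else on the bench.

Things in the scene. Friction and masses are not known exactly. Their poses are not given: they have to be found in the camera images.
- can: the can to clear away: red-labelled straight-sided food can, 65 mm diameter, 95 mm high, about 0.3 kg; origin at the centre of its underside, z up its axis. It starts standing on the tote's lid, where the hasp must come down
- tote: blue tote with flat grey lid, fixed, 220 (x) x 180 (y) x 120 mm high; origin at the centre of its underside, z up. The hasp's hinge is on its +x side, away from the robot, standing 17 mm above the lid (x +75 to +101, y +-35 mm). The catch, a steel staple 6 x 12 mm, stands 25 mm above the lid at x +10 mm, y 0
- hasp_hinge (a point): centre of the hasp's hinge line, 10 mm above the lid; fixed to the tote, same axes as the tote; the hinge line runs along its y
- hasp (a joint): angle in rad: 0 = closed, flat over the catch; pi/2 = straight up; starts thrown open beyond upright, leaning away from the robot. It swings in the tote's x-z plane: a point d from the hinge lies at hinge + d*(-cos(angle), 0, sin(angle)) in the tote's axes. Stiff hinge: stays where it is left, about 1.5 N at its end moves it
- hasp_tab (a point): middle of the hasp's end tab, 118 mm from the hinge line. The hasp is a yellow steel strap 140 long, 32 wide, 6 mm thick, with a slot (62 to 92 mm from the hinge) that drops over the staple; the tab is plain, 90 to 140 mm from the hinge. Closed, its upper face is 13 mm above the lid. Pinch it across its 32 mm width or push it
- console: grey control box, fixed; origin on the bench under its front edge. Its face, 200 mm wide, is tilted 36 deg from level, looking up and to -x (the robot). Two palm buttons: green at y +48, red at y -48 mm. A yellow lamp bar hangs over them: 200 mm wide, x +58 to +103 mm, underside 256, top 284 mm up, on an arm from a post behind; reach in tilted from the front. Overall x -30 to +195 mm
- start_top (a point): centre of the top of the green button's cap, 56 mm diameter; z of this point is the outward normal of the button (tilted 36 degrees from vertical)
- start (a joint): travel of the green button in m: 0 = up, 0.008 = fully down (takes about 5 N)
- halt (a joint): travel of the red stop button in m: 0 = up; same size as the green one
- tray: orange open tray fixed to the bench, 180 mm (x) x 110 mm (y), rim 20 mm high, wall and floor 4 mm thick; origin under its centre. One green can stands in its +x half; its -x half is free
- can_tray: bystander: green-labelled can already standing in the far (+x) half of the orange tray, 65 mm diameter, 95 mm high; origin under its centre
- can_side: bystander: green-labelled can standing on the bench, 65 mm diameter, 95 mm high; origin under its centre
- sanitiser: bystander: white bottle with blue cap, 60 mm diameter, 170 mm high; origin under its centre
- tape: bystander: tape dispenser 130 x 55 mm, 90 mm high; origin under its centre
- scanner: bystander: hand scanner lying on the bench, about 145 x 62 mm, 35 mm high; origin under its handle
- labels: bystander: cardboard box 100 x 70 x 60 mm; origin under its centre
- marker: bystander: green marker pen lying on the bench, 125 x 14 x 14 mm; origin under its centre
Mind the look-alikes: they are no part of the job. There is more than one size of the tray; the one meant has the size given above.

How it is judged:
By the outcome, as a careful person would: the job done as asked, in the order asked, and still so for the second after the job is handed in, with the robot touching nothing.
It also fails if it takes over 72 s, if anything falls off the work surface, if the arm or the gripper's body presses on something with over 40 N, if the wrist force passes 120 N, or if a joint passes its speed limit or range.

## Working session

There is one attempt and no reset: what is moved stays moved. The work goes in short steps, Python scripts to look and compute and a tool call to move; the robot and the scene stay as the last step left them, time stands still between calls to the robot, and variables do not carry over. Pictures are saved under pics/ and viewed, about 8 in all and at most 12, crops included, and the job is handed in when it is done.

Besides the shell and the picture viewer there is one more tool, called after "Call:" in YAML: its name, and indented under it one key for each argument. move_arm: Moves the arm, as the interface text tells. Scaled input: -1 to 1 covers 0.1 m each way for a shift and 1.5 rad each way for a turn. Its arguments: {"type":"object","properties":{"moves":{"type":"array","items":{"type":"object","properties":{"rot":{"type":"array","items":{"type":"number"}},"xyz":{"type":"array","items":{"type":"number"}},"jaw":{"type":"number"}}}},"newtons":{"type":"number"}},"required":["moves"]}

```bash
ls; mkdir -p pics
cat > h.py <<'E'
import numpy as np,cv2
from rig import arm
from scipy.spatial.transform import Rotation as R
def pts(f):
    z=f["z_map"];K=f["mtx"];v,u=np.mgrid[:z.shape[0],:z.shape[1]]
    c=np.stack([(u-K[0,2])*z/K[0,0],(v-K[1,2])*z/K[1,1],z,np.ones_like(z)],-1)
    w=c@np.linalg.inv(f["world_to_cam"]).T
    w[z<=0]=np.nan
    return w[...,:3]
def save(n,im,s=1):
    cv2.imwrite("pics/"+n,cv2.resize(im[...,::-1],None,fx=s,fy=s,interpolation=cv2.INTER_CUBIC))
def rel(p,Rt):
    "world target -> xyz,rot rows normalised"
    s=arm.observe();R0=R.from_rotvec(s["orientation"])
    print("xyz",np.round(R0.inv().apply(np.array(p)-s["ee_pos"])/.1,3),"rot",np.round((R0.inv()*Rt).as_rotvec()/1.5,3))
E
python3 - <<'E'
from h import *
print(arm.observe())
for n in("scene","top"):
    f=arm.grab_frame(n);np.savez(n+".npz",**f);save(n+"0.png",f["image"],1.25)
    print(f["world_to_cam"],f["mtx"])
E
```

```text
pics
{'time_s': 0.0, 'joint_positions': array([ 1.13680524,  0.53716172, -0.00443717,  1.5388855 ,  0.00261963,
        1.06730793, -0.07120747]), 'qvel': array([ 0.00040896, -0.00062761,  0.00046591,  0.00020365,  0.00090049,
       -0.00052126, -0.00022598]), 'joint_efforts': array([ 3.37784777e-04, -5.70988154e+01,  9.91315059e-01, -2.51601309e+01,
       -5.61922544e-02,  1.80574169e-02,  2.08541519e-04]), 'ee_pos': array([ 0.23343178, -0.605891  ,  0.19893722]), 'orientation': array([-3.08693491e+00, -5.74276588e-01,  7.29228341e-04]), 'wrist_force': array([-0.00685884, -0.21228107,  0.29594276]), 'wrist_torque': array([-0.07021235,  0.01086061, -0.00665886]), 'opening': 0.9963165696963715}
[[ 0.77842633  0.62755329 -0.01514315 -0.43429648]
 [ 0.48416326 -0.61556807 -0.62182143 -0.15378015]
 [-0.39954772  0.47671042 -0.78301264  1.75561357]
 [ 0.          0.          0.          1.        ]] [[445.52689484   0.         319.46889931]
 [  0.         445.52689484 198.9364754 ]
 [  0.           0.           1.        ]]
[[-2.12133144e-02 -9.99767793e-01 -3.78885847e-03  2.65618866e-02]
 [-9.92029183e-01  2.15196380e-02 -1.24157178e-01  5.65748516e-01]
 [ 1.24209883e-01  1.12487291e-03 -9.92255330e-01  1.78090557e+00]
 [ 0.00000000e+00  0.00000000e+00  0.00000000e+00  1.00000000e+00]] [[470.92486515   0.         323.17292587]
 [  0.         470.92486515 205.6769763 ]
 [  0.           0.           1.        ]]
```

View pics/top0.png

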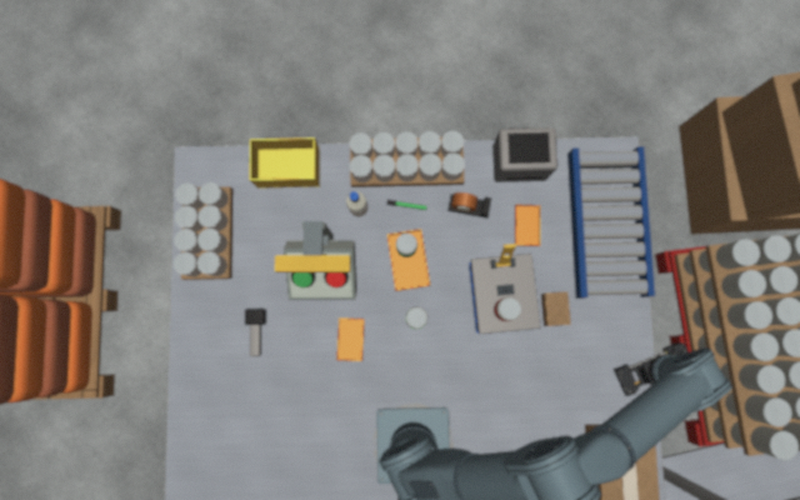

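View pics/scene0.png

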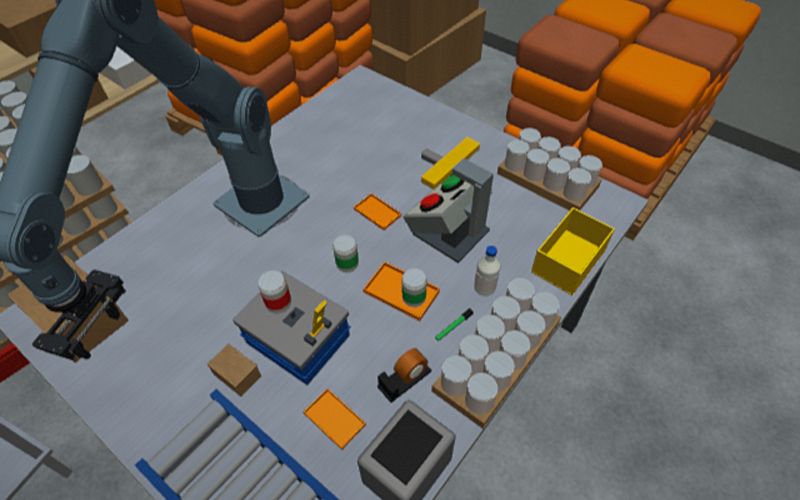

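Top view (800-px picture): the red can is at (508,309) on the lid, with the hasp at (507,253). The orange trays are at (408,260) with a can in it, (350,340) empty and (527,225) empty; the first fits the description because it is the larger one and holds a green can. The green button is at (303,280) and the red at (336,280). Next I measure these and confirm in one crop.

Run:
```python
from h import *
F={n:dict(np.load(n+".npz")) for n in("top","scene")}
def rect(P,m,name):
    p=P[m][:,:2]; 
    lo,hi=np.percentile(p,1,0),np.percentile(p,99,0)
    c,sz,a=cv2.minAreaRect(p.astype(np.float32)); print(name,len(p),"c",np.round(c,4),"sz",np.round(sz,3),"ang",round(a,1),"z",np.round(np.nanmedian(P[m][:,2]),4))
def win(im,x0,y0,x1,y1):
    m=np.zeros(im.shape[:2],bool);m[int(y0/1.25):int(y1/1.25),int(x0/1.25):int(x1/1.25)]=1;return m
f=F["top"];P=pts(f);I=f["image"];hsv=cv2.cvtColor(I,cv2.COLOR_RGB2HSV);z=P[...,2]
H,S,V=[hsv[...,i] for i in range(3)]
print("bench z",np.nanmedian(P[win(I,200,360,240,400)][:,2]))
w=win(I,465,245,548,340)
rect(P,w&(abs(z-.12)<.006),"lid")
rect(P,w&(z>.2)&(z<.23)&(S<60)&(P[...,0]<.6),"can top")
rect(P,w&(H>18)&(H<32)&(S>120),"hasp")
for n,b in dict(tray=(380,222,435,297),t2=(332,312,370,365),t3=(510,200,545,250)).items():
    rect(P,win(I,*b)&(H>5)&(H<22)&(S>120)&(z<.03),n)
rect(P,win(I,380,222,435,297)&(abs(z-.099)<.012),"cantray top")
rect(P,win(I,400,300,435,335)&(z>.085),"canside top")
w=win(I,270,240,365,305)
rect(P,w&(H>45)&(H<80)&(S>120),"green")
rect(P,w&((H<8)|(H>172))&(S>120),"red")
rect(P,w&(H>18)&(H<32)&(S>120),"bar")
rect(P,w&(z>.03)&(z<.24),"console")
f=F["scene"];P=pts(f);I=f["image"];hsv=cv2.cvtColor(I,cv2.COLOR_RGB2HSV);z=P[...,2]
H,S,V=[hsv[...,i] for i in range(3)]
w=win(I,230,265,355,385)
rect(P,w&(abs(z-.12)<.006),"s lid"); 
m=w&(H>18)&(H<32)&(S>120);rect(P,m,"s hasp")
print(np.round(P[m][np.argsort(P[m][:,2])][::max(1,m.sum()//14)],4))
w=win(I,410,170,470,220)
for nm,m in(("green",w&(H>45)&(H<80)&(S>120)),("red",w&((H<8)|(H>172))&(S>120))):
    rect(P,m,"s "+nm); q=P[m];q=q[~np.isnan(q[:,0])];c=np.median(q,0);u,s,vt=np.linalg.svd(q-c,full_matrices=False);print(c,vt[2],s)
t=F["top"]["image"];a=cv2.resize(t[170:290,215:440],None,fx=3.5,fy=3.5,interpolation=cv2.INTER_CUBIC);save("crop1.png",a)
```

```text
bench z -0.0004149819396086496
lid 2064 c [ 0.4448 -0.2798] sz [0.22  0.181] ang 4.1 z 0.12
can top 270 c [ 0.4584 -0.2744] sz [0.061 0.183] ang 87.2 z 0.2146
hasp 116 c [ 0.5444 -0.2719] sz [0.041 0.036] ang 0.6 z 0.1896
tray 913 c [0.5618 0.0019] sz [0.177 0.105] ang 7.6 z 0.0045
t2 634 c [0.32   0.1848] sz [0.075 0.125] ang 86.1 z 0.0028
t3 596 c [ 0.664  -0.3755] sz [0.079 0.128] ang 86.8 z 0.0038
cantray top 217 c [0.5994 0.0068] sz [0.06 0.06] ang 0.2 z 0.0986
canside top 218 c [ 0.3788 -0.0181] sz [0.059 0.059] ang 88.2 z 0.0943
green 127 c [0.495  0.3065] sz [0.034 0.052] ang 2.2 z 0.1541
red 154 c [0.4911 0.2129] sz [0.056 0.039] ang 87.0 z 0.1525
bar 747 c [0.5194 0.2593] sz [0.197 0.042] ang 84.2 z 0.2837
console 1736 c [0.5251 0.2596] sz [0.202 0.17 ] ang 88.9 z 0.1391
s lid 2813 c [ 0.447  -0.2795] sz [0.221 0.183] ang 4.5 z 0.1206
s hasp 199 c [ 0.5496 -0.2761] sz [0.042 0.042] ang 80.7 z 0.192
[[ 0.5334 -0.2749  0.1215]
 [ 0.5259 -0.29    0.1339]
 [ 0.5337 -0.264   0.1361]
 [ 0.5355 -0.2812  0.1439]
 [ 0.5409 -0.288   0.1588]
 [ 0.5425 -0.2832  0.1709]
 [ 0.5468 -0.2852  0.1837]
 [ 0.5421 -0.2868  0.1917]
 [ 0.5508 -0.2814  0.2044]
 [ 0.5545 -0.2822  0.2199]
 [ 0.5579 -0.279   0.2348]
 [ 0.5611 -0.2874  0.2487]
 [ 0.5694 -0.2854  0.2644]
 [ 0.5643 -0.2835  0.267 ]
 [ 0.5676 -0.2788  0.2693]]
s green 107 c [0.5055 0.3008] sz [0.047 0.048] ang 76.8 z 0.1577
[0.50737238 0.29420306 0.15766405] [ 0.45433978  0.1484147  -0.8783783 ] [0.14189168 0.13500002 0.04196651]
s red 128 c [0.5005 0.2046] sz [0.048 0.052] ang 23.3 z 0.1588
[0.50570153 0.20074226 0.15884026] [-0.47019236 -0.13646792  0.87194934] [0.16959553 0.15294026 0.04804068]
```

View pics/crop1.png

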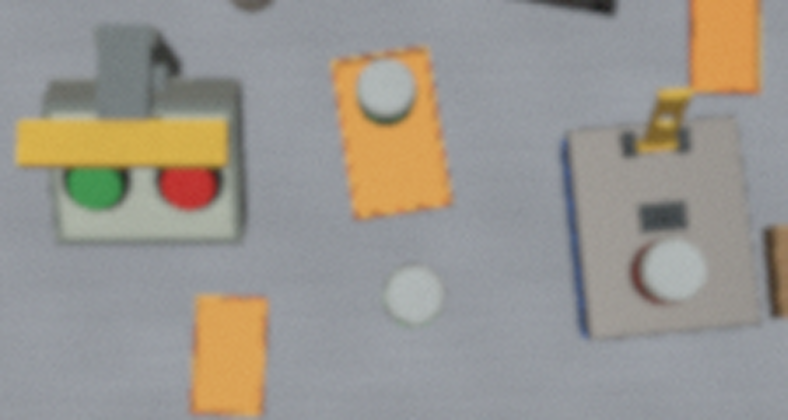

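The crop confirms the tray at (395,130), the largest of the three (177 x 105 mm) and the only one holding a can. Red can on the lid at (670,270); green button at (97,187). Now the can position and the first move.

```bash
cat >> h.py <<'E'
def down(yaw,tilt=0):  # tool x along yaw, y = -left, z down; tilt>0 leans tool z forward(+x)
    return R.from_euler("z",yaw,degrees=True)*R.from_euler("y",-tilt,degrees=True)*R.from_matrix([[1,0,0],[0,-1,0],[0,0,-1]])
E
python3 - <<'E'
from h import *
for n in("top","scene"):
    f=dict(np.load(n+".npz"));P=pts(f);z=P[...,2]
    m=(z>.205)&(z<.225)&(P[...,0]>.33)&(P[...,0]<.46)&(abs(P[...,1]+.28)<.07)
    k=cv2.connectedComponentsWithStats(m.astype(np.uint8));i=1+np.argmax(k[2][1:,4]);q=P[k[1]==i]
    print(n,len(q),q.min(0),q.max(0),(q.min(0)+q.max(0))/2)
c=np.array([.395,-.279])
rel([*c,.30],down(4.3))
E
```

```text
top 252 [ 0.3670675  -0.30174499  0.20532685] [ 0.42588175 -0.24116949  0.22496972] [ 0.39647463 -0.27145724  0.21514828]
scene 320 [ 0.36765352 -0.30539298  0.20527556] [ 0.42856189 -0.24287125  0.22257164] [ 0.39810771 -0.27413211  0.2139236 ]
xyz [ 2.683 -2.472 -1.006] rot [-0.001  0.     0.195]
```

Call:
move_arm:
  moves:
    - {"xyz":[0.2,-0.2,-0.3]}
    - {"xyz":[0.5,-0.45,-0.7]}
    - {"xyz":[0.95,-0.9,-1]}
    - {"xyz":[0.95,-0.9,-1]}
    - {"xyz":[0.95,-0.9,-1]}
    - {"xyz":[0.95,-0.9,-1]}
    - {"xyz":[0.95,-0.9,-1]}
    - {"xyz":[0.95,-0.9,-1]}
    - {"xyz":[0.95,-0.9,-1]}
    - {"xyz":[0.95,-0.9,-1]}

```text
validation failed for argument at $.mo...
```

Call:
move_arm:
  moves:
    - {"xyz":[0.3,-0.3,0]}
    - {"xyz":[0.6,-0.6,0]}
    - {"xyz":[0.95,-0.9,0]}
    - {"xyz":[0.95,-0.9,0]}
    - {"xyz":[0.95,-0.9,0]}
    - {"xyz":[0.95,-0.9,0]}
    - {"xyz":[0.95,-0.9,0]}
    - {"xyz":[0.95,-0.9,0]}
    - {"xyz":[0.95,-0.9,0]}
    - {"xyz":[0.95,-0.9,0]}

```text
validation failed for argument at $.mo...
```

```bash
python3 -c "
from h import *
rel([.397,-.273,.30],down(4.3))"
```

```text
xyz [ 2.723 -2.52  -1.006] rot [-0.001  0.     0.195]
```

Call:
move_arm:
  moves:
    - {"rot":[0,0,0],"jaw":0,"xyz":[0.2,-0.2,-0.3]}
    - {"rot":[0,0,0],"jaw":0,"xyz":[0.5,-0.45,-0.7]}
    - {"rot":[0,0,0],"jaw":0,"xyz":[0.95,-0.9,-1]}
    - {"rot":[0,0,0],"jaw":0,"xyz":[0.95,-0.9,-1]}
    - {"rot":[0,0,0],"jaw":0,"xyz":[0.95,-0.9,-1]}
    - {"rot":[0,0,0],"jaw":0,"xyz":[0.95,-0.9,-1]}
    - {"rot":[0,0,0],"jaw":0,"xyz":[0.95,-0.9,-1]}
    - {"rot":[0,0,0],"jaw":0,"xyz":[0.95,-0.9,-1]}
    - {"rot":[0,0,0],"jaw":0,"xyz":[0.95,-0.9,-1]}
    - {"rot":[0,0,0],"jaw":0,"xyz":[0.95,-0.9,-1]}

```text
time_s: 1.35
ee_pos: [0.2898, -0.488, 0.2991]
orientation: [-3.087, -0.574, 0.001]
wrist_force: [0.6, 0.3, 0.1]
opening: 0.998
```

Call:
move_arm:
  moves:
    - {"rot":[0,0,0],"jaw":0,"xyz":[0.3,-0.3,0]}
    - {"rot":[0,0,0],"jaw":0,"xyz":[0.6,-0.6,0]}
    - {"rot":[0,0,0],"jaw":0,"xyz":[0.95,-0.9,0]}
    - {"rot":[0,0,0],"jaw":0,"xyz":[0.95,-0.9,0]}
    - {"rot":[0,0,0],"jaw":0,"xyz":[0.95,-0.9,0]}
    - {"rot":[0,0,0],"jaw":0,"xyz":[0.95,-0.9,0]}
    - {"rot":[0,0,0],"jaw":0,"xyz":[0.95,-0.9,0]}
    - {"rot":[0,0,0],"jaw":0,"xyz":[0.95,-0.9,0]}
    - {"rot":[0,0,0],"jaw":0,"xyz":[0.95,-0.9,0]}
    - {"rot":[0,0,0],"jaw":0,"xyz":[0.95,-0.9,0]}

```text
time_s: 2.6
ee_pos: [0.346, -0.3699, 0.2992]
orientation: [-3.087, -0.574, 0.001]
wrist_force: [0.2, 0.1, 0.0]
opening: 1.002
```

```bash
python3 -c "
from h import *
rel([.397,-.273,.30],down(4.3))"
```

```text
xyz [ 0.824 -0.721 -0.007] rot [-0.001  0.     0.195]
```

Call:
move_arm:
  moves:
    - {"rot":[0,0,0.05],"jaw":0,"xyz":[0.3,-0.3,0]}
    - {"rot":[0,0,0.1],"jaw":0,"xyz":[0.6,-0.55,0]}
    - {"rot":[0,0,0.195],"jaw":0,"xyz":[0.825,-0.72,0]}
    - {"rot":[0,0,0.195],"jaw":0,"xyz":[0.825,-0.72,0]}
    - {"rot":[0,0,0.195],"jaw":0,"xyz":[0.825,-0.72,0]}
    - {"rot":[0,0,0.195],"jaw":0,"xyz":[0.825,-0.72,0]}
    - {"rot":[0,0,0.195],"jaw":0,"xyz":[0.825,-0.72,0]}
    - {"rot":[0,0,0.195],"jaw":0,"xyz":[0.825,-0.72,0]}
    - {"rot":[0,0,0.195],"jaw":0,"xyz":[0.825,-0.72,0]}
    - {"rot":[0,0,0.195],"jaw":0,"xyz":[0.825,-0.72,0]}

```text
time_s: 3.85
ee_pos: [0.3971, -0.2731, 0.2993]
orientation: [-3.138, -0.118, 0.001]
wrist_force: [0.1, -0.3, 0.6]
opening: 0.996
```

Run:
```python
from h import *
f=arm.grab_frame("wrist");s=arm.observe();np.savez("w1.npz",**f)
print({k:np.round(v,3) for k,v in f.items() if k not in("image","z_map")},s["ee_pos"],s["orientation"])
I=f["image"].copy();K=f["mtx"];T=np.linalg.inv(f["T_tool_cam"])
R0=R.from_rotvec(s["orientation"])
def proj(p):
    t=R0.inv().apply(np.array(p)-s["ee_pos"]);c=T[:3,:3]@t+T[:3,3]
    r=np.hypot(c[0],c[1]);th=np.arctan2(r,c[2]);return K[0,2]+K[0,0]*th*c[0]/r,K[1,2]+K[1,1]*th*c[1]/r
pl=[proj([.397+.0325*np.cos(a),-.273+.0325*np.sin(a),.215]) for a in np.linspace(0,6.28,40)]
cv2.polylines(I,[np.array(pl,np.int32)],True,(0,255,0),1)
save("w1.png",I,1.25)
```

```text
{'mtx': array([[309.707,   0.   , 319.258],
       [  0.   , 309.707, 195.821],
       [  0.   ,   0.   ,   1.   ]]), 'T_tool_cam': array([[-0.   , -0.946, -0.323,  0.085],
       [ 1.   , -0.   ,  0.001, -0.   ],
       [-0.001, -0.323,  0.946, -0.185],
       [ 0.   ,  0.   ,  0.   ,  1.   ]])} [ 0.39715281 -0.27306806  0.29931674] [-3.13785551e+00 -1.18272158e-01  1.05513334e-03]
```

View pics/w1.png

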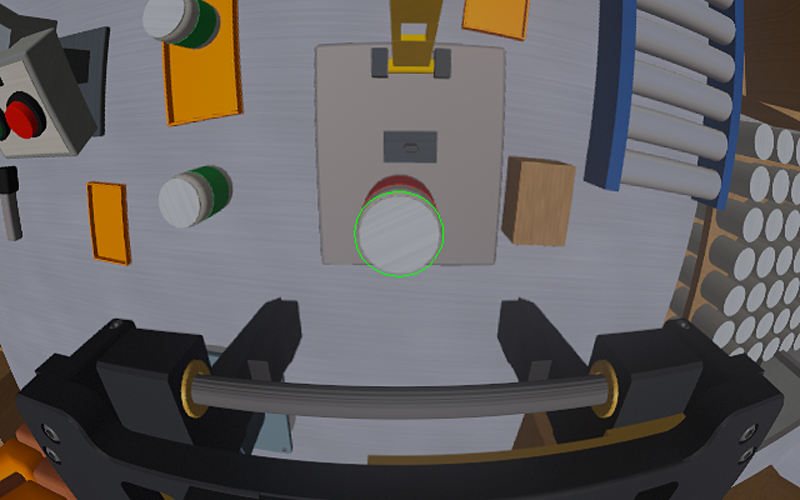

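The projected can outline falls on the red can's top, centred at (400,234), so its position is confirmed. The lid edges are square to the tool. I go down and grip.

Call:
move_arm:
  moves:
    - {"rot":[0,0,0],"jaw":0,"xyz":[0,0,0.15]}
    - {"rot":[0,0,0],"jaw":0,"xyz":[0,0,0.3]}
    - {"rot":[0,0,0],"jaw":0,"xyz":[0,0,0.45]}
    - {"rot":[0,0,0],"jaw":0,"xyz":[0,0,0.6]}
    - {"rot":[0,0,0],"jaw":0,"xyz":[0,0,0.75]}
    - {"rot":[0,0,0],"jaw":0,"xyz":[0,0,0.9]}
    - {"rot":[0,0,0],"jaw":0,"xyz":[0,0,1]}
    - {"rot":[0,0,0],"jaw":0,"xyz":[0,0,1]}
    - {"rot":[0,0,0],"jaw":0,"xyz":[0,0,1]}
    - {"rot":[0,0,0],"jaw":0,"xyz":[0,0,1]}
  newtons: 20

```text
time_s: 5.15
ee_pos: [0.3975, -0.2732, 0.1999]
orientation: [-3.139, -0.118, -0.0]
wrist_force: [-0.1, 0.0, -0.4]
opening: 1.002
```

Call:
move_arm:
  moves:
    - {"rot":[0,0,0],"jaw":0,"xyz":[0,0,0.15]}
    - {"rot":[0,0,0],"jaw":0,"xyz":[0,0,0.3]}
    - {"rot":[0,0,0],"jaw":0,"xyz":[0,0,0.36]}
    - {"rot":[0,0,0],"jaw":1,"xyz":[0,0,0.36]}
    - {"rot":[0,0,0],"jaw":1,"xyz":[0,0,0.36]}
    - {"rot":[0,0,0],"jaw":1,"xyz":[0,0,0.36]}
    - {"rot":[0,0,0],"jaw":1,"xyz":[0,0,0.36]}
    - {"rot":[0,0,0],"jaw":1,"xyz":[0,0,0.36]}
    - {"rot":[0,0,0],"jaw":1,"xyz":[0,0,0.36]}
    - {"rot":[0,0,0],"jaw":1,"xyz":[0,0,0.36]}
  newtons: 20

```text
time_s: 6.4
ee_pos: [0.3976, -0.273, 0.164]
orientation: [-3.138, -0.118, -0.001]
wrist_force: [-0.4, 2.0, 0.6]
opening: 0.696
```

Call:
move_arm:
  moves:
    - {"rot":[0,0,0],"jaw":1,"xyz":[0,0,-0.05]}
    - {"rot":[0,0,0],"jaw":1,"xyz":[0,0,-0.15]}
    - {"rot":[0,0,0],"jaw":1,"xyz":[0,0,-0.3]}
    - {"rot":[0,0,0],"jaw":1,"xyz":[0,0,-0.5]}
    - {"rot":[0,0,0],"jaw":1,"xyz":[0,0,-0.6]}
    - {"rot":[0,0,0],"jaw":1,"xyz":[0,-0.2,-0.6]}
    - {"rot":[0,0,0],"jaw":1,"xyz":[0.1,-0.4,-0.6]}
    - {"rot":[0,0,0],"jaw":1,"xyz":[0.2,-0.6,-0.6]}
    - {"rot":[0,0,0],"jaw":1,"xyz":[0.3,-0.8,-0.6]}
    - {"rot":[0,0,0],"jaw":1,"xyz":[0.3,-0.9,-0.6]}

```text
time_s: 7.65
ee_pos: [0.4206, -0.1786, 0.2236]
orientation: [-3.137, -0.123, 0.0]
wrist_force: [0.1, -0.5, -3.9]
opening: 0.682
```

```bash
python3 -c "
from h import *
print(arm.observe()['opening'],arm.observe()['wrist_force']);rel([.517,-.004,.15],down(7.6))"
```

```text
0.6819675223743448 [ 0.14478397 -0.51291054 -3.89363919]
xyz [ 1.098 -1.664  0.739] rot [-0.001  0.    -0.036]
```

Call:
move_arm:
  moves:
    - {"rot":[0,0,0],"jaw":1,"xyz":[0.1,-0.15,0]}
    - {"rot":[0,0,0],"jaw":1,"xyz":[0.2,-0.3,0]}
    - {"rot":[0,0,0],"jaw":1,"xyz":[0.35,-0.5,0]}
    - {"rot":[0,0,0],"jaw":1,"xyz":[0.5,-0.7,0]}
    - {"rot":[0,0,0],"jaw":1,"xyz":[0.6,-0.9,0]}
    - {"rot":[0,0,0],"jaw":1,"xyz":[0.65,-1,0]}
    - {"rot":[0,0,0],"jaw":1,"xyz":[0.65,-1,0]}
    - {"rot":[0,0,0],"jaw":1,"xyz":[0.65,-1,0]}
    - {"rot":[0,0,0],"jaw":1,"xyz":[0.65,-1,0]}
    - {"rot":[0,0,0],"jaw":1,"xyz":[0.65,-1,0]}

```text
time_s: 8.9
ee_pos: [0.4774, -0.0744, 0.2237]
orientation: [-3.137, -0.122, 0.001]
wrist_force: [-0.2, -0.4, -4.7]
opening: 0.685
```

Call:
move_arm:
  moves:
    - {"rot":[0,0,-0.01],"jaw":1,"xyz":[0.1,-0.15,0]}
    - {"rot":[0,0,-0.02],"jaw":1,"xyz":[0.2,-0.3,0]}
    - {"rot":[0,0,-0.03],"jaw":1,"xyz":[0.3,-0.45,0]}
    - {"rot":[0,0,-0.036],"jaw":1,"xyz":[0.4,-0.6,0]}
    - {"rot":[0,0,-0.036],"jaw":1,"xyz":[0.45,-0.66,0]}
    - {"rot":[0,0,-0.036],"jaw":1,"xyz":[0.45,-0.66,0]}
    - {"rot":[0,0,-0.036],"jaw":1,"xyz":[0.45,-0.66,0]}
    - {"rot":[0,0,-0.036],"jaw":1,"xyz":[0.45,-0.66,0]}
    - {"rot":[0,0,-0.036],"jaw":1,"xyz":[0.45,-0.66,0]}
    - {"rot":[0,0,-0.036],"jaw":1,"xyz":[0.45,-0.66,0]}

```text
time_s: 10.15
ee_pos: [0.5171, -0.0053, 0.2239]
orientation: [-3.133, -0.206, 0.0]
wrist_force: [0.3, 0.0, -3.9]
opening: 0.685
```

Run:
```python
from h import *
f=arm.grab_frame("wrist");s=arm.observe()
I=f["image"].copy();K=f["mtx"];T=np.linalg.inv(f["T_tool_cam"])
R0=R.from_rotvec(s["orientation"])
def proj(p):
    t=R0.inv().apply(np.array(p)-s["ee_pos"]);c=T[:3,:3]@t+T[:3,3]
    r=np.hypot(c[0],c[1]);th=np.arctan2(r,c[2]);return K[0,2]+K[0,0]*th*c[0]/r,K[1,2]+K[1,1]*th*c[1]/r
def poly(q,col): cv2.polylines(I,[np.array([proj(p) for p in q],np.int32)],True,col,1)
Z=R.from_euler("z",7.6,degrees=True)
poly([Z.apply([x,y,0.02])+[.5618,.0019,0] for x,y in((-.09,-.055),(.09,-.055),(.09,.055),(-.09,.055))],(0,255,255))
poly([[.517+.0325*np.cos(a),-.004+.0325*np.sin(a),.004] for a in np.linspace(0,6.2,40)],(0,0,255))
poly([[.5994+.0325*np.cos(a),.0068+.0325*np.sin(a),.099] for a in np.linspace(0,6.2,40)],(255,0,255))
save("w2.png",I,1.25); print(s["wrist_force"]);rel([.517,-.004,.049],down(7.6))
```

```text
[ 0.26958535  1.0758065  -3.71450807]
xyz [ 1.000e-03 -1.000e-02  1.749e+00] rot [-0.001  0.    -0.001]
```

View pics/w2.png

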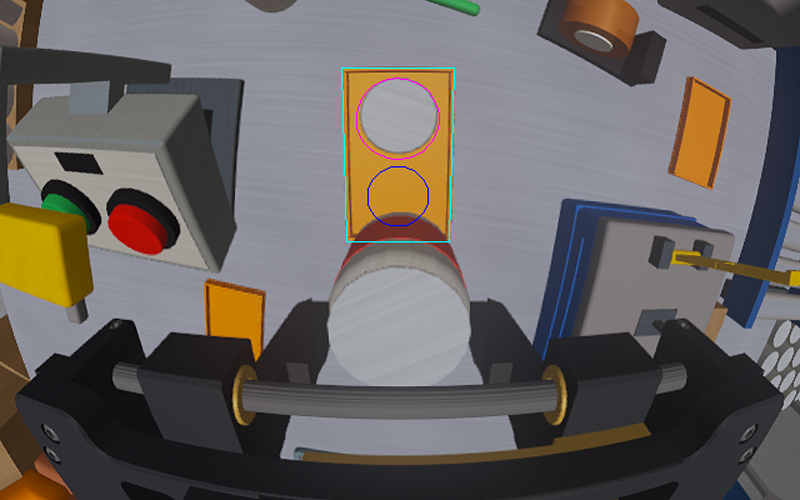

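The tray outline fits its rim with corners at (343,68) and (452,242), and the intended spot at (398,196) is free. Lowering.

Call:
move_arm:
  moves:
    - {"rot":[0,0,0],"jaw":1,"xyz":[0,-0.01,0.15]}
    - {"rot":[0,0,0],"jaw":1,"xyz":[0,-0.01,0.3]}
    - {"rot":[0,0,0],"jaw":1,"xyz":[0,-0.01,0.45]}
    - {"rot":[0,0,0],"jaw":1,"xyz":[0,-0.01,0.6]}
    - {"rot":[0,0,0],"jaw":1,"xyz":[0,-0.01,0.75]}
    - {"rot":[0,0,0],"jaw":1,"xyz":[0,-0.01,0.9]}
    - {"rot":[0,0,0],"jaw":1,"xyz":[0,-0.01,1]}
    - {"rot":[0,0,0],"jaw":1,"xyz":[0,-0.01,1]}
    - {"rot":[0,0,0],"jaw":1,"xyz":[0,-0.01,1]}
    - {"rot":[0,0,0],"jaw":1,"xyz":[0,-0.01,1]}

```text
time_s: 11.45
ee_pos: [0.5174, -0.0041, 0.1245]
orientation: [-3.133, -0.206, -0.001]
wrist_force: [-0.3, 0.7, -3.8]
opening: 0.683
```

Call:
move_arm:
  moves:
    - {"rot":[0,0,0],"jaw":1,"xyz":[0,0,0.12]}
    - {"rot":[0,0,0],"jaw":1,"xyz":[0,0,0.24]}
    - {"rot":[0,0,0],"jaw":1,"xyz":[0,0,0.36]}
    - {"rot":[0,0,0],"jaw":1,"xyz":[0,0,0.48]}
    - {"rot":[0,0,0],"jaw":1,"xyz":[0,0,0.58]}
    - {"rot":[0,0,0],"jaw":1,"xyz":[0,0,0.65]}
    - {"rot":[0,0,0],"jaw":1,"xyz":[0,0,0.7]}
    - {"rot":[0,0,0],"jaw":1,"xyz":[0,0,0.72]}
    - {"rot":[0,0,0],"jaw":1,"xyz":[0,0,0.73]}
    - {"rot":[0,0,0],"jaw":1,"xyz":[0,0,0.73]}

```text
time_s: 12.7
ee_pos: [0.5177, -0.004, 0.0516]
orientation: [-3.133, -0.206, -0.002]
wrist_force: [-1.0, 0.9, -3.7]
opening: 0.685
```

Call:
move_arm:
  moves:
    - {"rot":[0,0,0],"jaw":1,"xyz":[0,0,0.01]}
    - {"rot":[0,0,0],"jaw":1,"xyz":[0,0,0.02]}
    - {"rot":[0,0,0],"jaw":1,"xyz":[0,0,0.025]}
    - {"rot":[0,0,0],"jaw":1,"xyz":[0,0,0.03]}
    - {"rot":[0,0,0],"jaw":1,"xyz":[0,0,0.033]}
    - {"rot":[0,0,0],"jaw":1,"xyz":[0,0,0.036]}
    - {"rot":[0,0,0],"jaw":1,"xyz":[0,0,0.036]}
    - {"rot":[0,0,0],"jaw":1,"xyz":[0,0,0.036]}
    - {"rot":[0,0,0],"jaw":1,"xyz":[0,0,0.036]}
    - {"rot":[0,0,0],"jaw":1,"xyz":[0,0,0.036]}

```text
time_s: 13.95
ee_pos: [0.5184, -0.004, 0.0496]
orientation: [-3.134, -0.206, -0.004]
wrist_force: [-4.6, -0.9, 14.3]
opening: 0.683
```

Call:
move_arm:
  moves:
    - {"rot":[0,0,0],"jaw":1,"xyz":[0,0,0.0]}
    - {"rot":[0,0,0],"jaw":0,"xyz":[0,0,0.0]}
    - {"rot":[0,0,0],"jaw":0,"xyz":[0,0,0]}
    - {"rot":[0,0,0],"jaw":0,"xyz":[0,0,0]}
    - {"rot":[0,0,0],"jaw":0,"xyz":[0,0,0]}
    - {"rot":[0,0,0],"jaw":0,"xyz":[0,0,-0.1]}
    - {"rot":[0,0,0],"jaw":0,"xyz":[0,0,-0.3]}
    - {"rot":[0,0,0],"jaw":0,"xyz":[0,0,-0.5]}
    - {"rot":[0,0,0],"jaw":0,"xyz":[0,0,-0.75]}
    - {"rot":[0,0,0],"jaw":0,"xyz":[0,0,-1]}

```text
time_s: 15.2
ee_pos: [0.5182, -0.0041, 0.151]
orientation: [-3.134, -0.206, -0.005]
wrist_force: [0.6, 0.7, -0.1]
opening: 1.0
```

Call:
move_arm:
  moves:
    - {"rot":[0,0,0],"jaw":0,"xyz":[0,0,-0.2]}
    - {"rot":[0,0,0],"jaw":0,"xyz":[0,0,-0.4]}
    - {"rot":[0,0,0],"jaw":0,"xyz":[0,0,-0.6]}
    - {"rot":[0,0,0],"jaw":0,"xyz":[0,0,-0.8]}
    - {"rot":[0,0,0],"jaw":1,"xyz":[0,0,-1]}
    - {"rot":[0,0,0],"jaw":1,"xyz":[0,0,-1]}
    - {"rot":[0,0,0],"jaw":1,"xyz":[0,0,-1]}
    - {"rot":[0,0,0],"jaw":1,"xyz":[0,0,-1]}
    - {"rot":[0,0,0],"jaw":1,"xyz":[0,0,-1]}
    - {"rot":[0,0,0],"jaw":1,"xyz":[0,0,-1]}

```text
time_s: 16.45
ee_pos: [0.5178, -0.0041, 0.2507]
orientation: [-3.134, -0.206, -0.004]
wrist_force: [0.6, -0.5, -0.4]
opening: 0.339
```

Run:
```python
from h import *
f=arm.grab_frame("wrist");s=arm.observe();save("w3.png",f["image"],1.25)
f=arm.grab_frame("top");P=pts(f);z=P[...,2]
m=(z>.08)&(z<.12)&(P[...,0]>.46)&(P[...,0]<.66)&(abs(P[...,1])<.06)
k=cv2.connectedComponentsWithStats(m.astype(np.uint8))
for i in range(1,k[0]):
    q=P[k[1]==i]
    if len(q)>20: print(len(q),np.median(q,0))
rel([.62,-.26,.42],down(4.3))
```

```text
xyz [ 0.683  2.669 -1.691] rot [-0.001 -0.002  0.037]
```

View pics/w3.png

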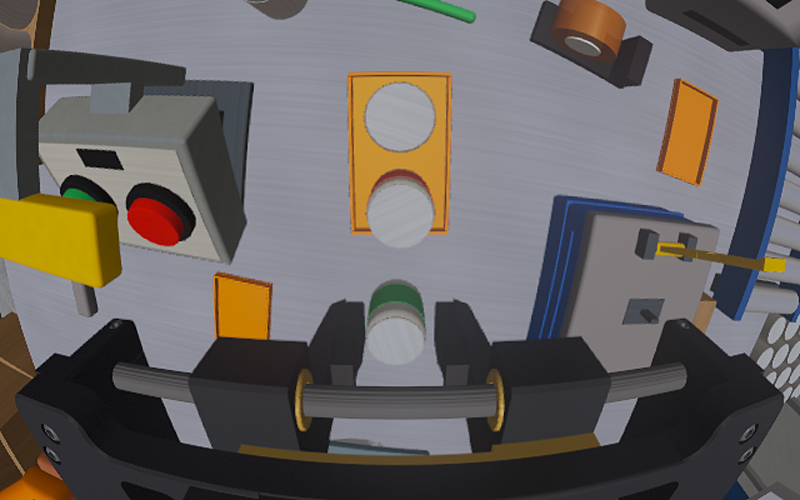

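The red can stands in the tray's free half at (400,205), clear of the green can at (400,117). Now to a point above and behind the hasp, with the jaws shut.

Call:
move_arm:
  moves:
    - {"rot":[0,0,0],"jaw":1,"xyz":[0.1,0.2,-0.2]}
    - {"rot":[0,0,0],"jaw":1,"xyz":[0.3,0.4,-0.5]}
    - {"rot":[0,0,0],"jaw":1,"xyz":[0.5,0.7,-0.8]}
    - {"rot":[0,0,0],"jaw":1,"xyz":[0.69,0.95,-1]}
    - {"rot":[0,0,0],"jaw":1,"xyz":[0.69,0.95,-1]}
    - {"rot":[0,0,0],"jaw":1,"xyz":[0.69,0.95,-1]}
    - {"rot":[0,0,0],"jaw":1,"xyz":[0.69,0.95,-1]}
    - {"rot":[0,0,0],"jaw":1,"xyz":[0.69,0.95,-1]}
    - {"rot":[0,0,0],"jaw":1,"xyz":[0.69,0.95,-1]}
    - {"rot":[0,0,0],"jaw":1,"xyz":[0.69,0.95,-1]}

```text
time_s: 17.8
ee_pos: [0.5983, -0.0894, 0.351]
orientation: [-3.134, -0.206, -0.004]
wrist_force: [0.2, -1.2, 0.1]
opening: 0.005
```

Call:
move_arm:
  moves:
    - {"rot":[0,0,0],"jaw":1,"xyz":[0,0.2,0]}
    - {"rot":[0,0,0],"jaw":1,"xyz":[0,0.4,0]}
    - {"rot":[0,0,0],"jaw":1,"xyz":[0,0.7,0]}
    - {"rot":[0,0,0],"jaw":1,"xyz":[0,0.95,0]}
    - {"rot":[0,0,0],"jaw":1,"xyz":[0,0.95,0]}
    - {"rot":[0,0,0],"jaw":1,"xyz":[0,0.95,0]}
    - {"rot":[0,0,0],"jaw":1,"xyz":[0,0.95,0]}
    - {"rot":[0,0,0],"jaw":1,"xyz":[0,0.95,0]}
    - {"rot":[0,0,0],"jaw":1,"xyz":[0,0.95,0]}
    - {"rot":[0,0,0],"jaw":1,"xyz":[0,0.95,0]}

```text
time_s: 19.05
ee_pos: [0.6107, -0.1834, 0.3509]
orientation: [-3.134, -0.206, -0.004]
wrist_force: [0.1, 0.2, 0.4]
opening: 0.008
```

```bash
python3 -c "
from h import *
rel([.625,-.268,.35],down(4.3))"
```

```text
xyz [0.03  0.858 0.009] rot [-0.001 -0.002  0.038]
```

Call:
move_arm:
  moves:
    - {"rot":[0,0,0.01],"jaw":1,"xyz":[0,0.2,0]}
    - {"rot":[0,0,0.02],"jaw":1,"xyz":[0.03,0.4,0]}
    - {"rot":[0,0,0.038],"jaw":1,"xyz":[0.03,0.65,0]}
    - {"rot":[0,0,0.038],"jaw":1,"xyz":[0.03,0.86,0]}
    - {"rot":[0,0,0.038],"jaw":1,"xyz":[0.03,0.86,0]}
    - {"rot":[0,0,0.038],"jaw":1,"xyz":[0.03,0.86,0.2]}
    - {"rot":[0,0,0.038],"jaw":1,"xyz":[0.03,0.86,0.5]}
    - {"rot":[0,0,0.038],"jaw":1,"xyz":[0.03,0.86,0.8]}
    - {"rot":[0,0,0.038],"jaw":1,"xyz":[0.03,0.86,1]}
    - {"rot":[0,0,0.038],"jaw":1,"xyz":[0.03,0.86,1]}

```text
time_s: 20.3
ee_pos: [0.6244, -0.2668, 0.2494]
orientation: [-3.136, -0.119, 0.0]
wrist_force: [1.1, 0.6, 0.4]
opening: 0.005
```

Run:
```python
from h import *
s=arm.observe();print(s["ee_pos"])
f=arm.grab_frame("scene");save("s4.png",f["image"][190:320,160:320],4)
h=np.array([.0,.0]) # hinge rel
p=s["ee_pos"]; hx=.5338*np.cos(np.radians(4.3))+-.2731*np.sin(np.radians(4.3))
px=p[0]*np.cos(np.radians(4.3))+p[1]*np.sin(np.radians(4.3))
print("tool ahead of hinge",px-hx,"z over hinge",p[2]-.13)
# relative targets (units .1m, from current) : corner contact at d
for a in (90,75,60,50,40,30,20,12,6,0):
    t=np.radians(a);d=.115
    X=-d*np.cos(t)+.003*np.sin(t)+.009;Z=d*np.sin(t)+.003*np.cos(t)
    print(a,"x",round((X-(px-hx))/.1,2),"z",round(-(Z-(p[2]-.13))/.1,2))
```

```text
[ 0.62439931 -0.26678333  0.24937675]
tool ahead of hinge 0.0908179023403407 z over hinge 0.1193767542961432
90 x -0.79 z 0.04
75 x -1.09 z 0.08
60 x -1.37 z 0.18
50 x -1.53 z 0.29
40 x -1.68 z 0.43
30 x -1.8 z 0.59
20 x -1.89 z 0.77
12 x -1.94 z 0.93
6 x -1.96 z 1.04
0 x -1.97 z 1.16
```

View pics/s4.png

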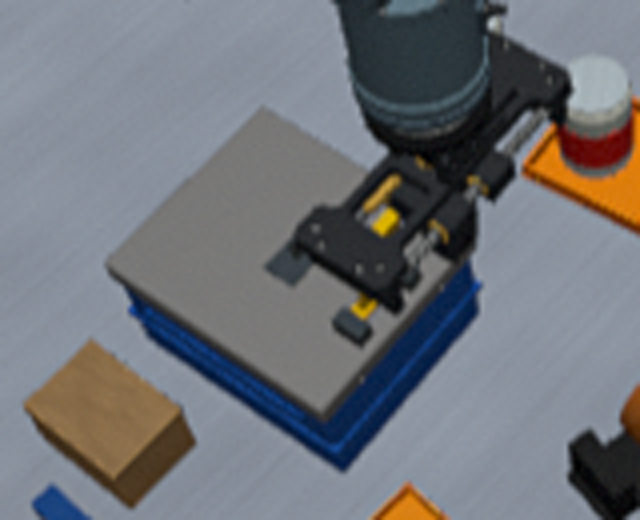

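Call:
move_arm:
  moves:
    - {"rot":[0,0,0],"jaw":1,"xyz":[-0.05,0,0.14]}
    - {"rot":[0,0,0],"jaw":1,"xyz":[-0.15,0,0.14]}
    - {"rot":[0,0,0],"jaw":1,"xyz":[-0.25,0,0.14]}
    - {"rot":[0,0,0],"jaw":1,"xyz":[-0.35,0,0.14]}
    - {"rot":[0,0,0],"jaw":1,"xyz":[-0.45,0,0.14]}
    - {"rot":[0,0,0],"jaw":1,"xyz":[-0.55,0,0.14]}
    - {"rot":[0,0,0],"jaw":1,"xyz":[-0.65,0,0.14]}
    - {"rot":[0,0,0],"jaw":1,"xyz":[-0.75,0,0.13]}
    - {"rot":[0,0,0],"jaw":1,"xyz":[-0.85,0,0.13]}
    - {"rot":[0,0,0],"jaw":1,"xyz":[-0.95,0,0.13]}

```text
time_s: 21.6
ee_pos: [0.5299, -0.2744, 0.2377]
orientation: [-3.137, -0.119, -0.004]
wrist_force: [-0.1, -0.7, -0.0]
opening: 0.003
```

```bash
cat > arc.py <<'E'
from h import *
s=arm.observe();p=s["ee_pos"];c,q=np.cos(np.radians(4.3)),np.sin(np.radians(4.3))
u=p[0]*c+p[1]*q-(.5338*c-.2731*q); v=-p[0]*q+p[1]*c-(-.5338*q-.2731*c)
print(p,s["wrist_force"],"u",u,"v",v)
for a in (75,60,50,40,30,20,12,6,0):
    t=np.radians(a);d=.112
    print(a,"x",round((-d*np.cos(t)+.003*np.sin(t)+.009-u)/.1,2),"z",round(-(d*np.sin(t)+.003*np.cos(t)-p[2]+.13)/.1,2))
E
python3 arc.py
```

```text
[ 0.52989762 -0.27440641  0.23768793] [-0.08605745 -0.65491793 -0.00339479] u -0.00398934596534295 v -0.001010139776498109
75 x -0.13 z -0.01
60 x -0.4 z 0.09
50 x -0.57 z 0.2
40 x -0.71 z 0.33
30 x -0.83 z 0.49
20 x -0.91 z 0.67
12 x -0.96 z 0.81
6 x -0.98 z 0.93
0 x -0.99 z 1.05
```

Call:
move_arm:
  moves:
    - {"rot":[0,0,0],"jaw":1,"xyz":[-0.13,0,0]}
    - {"rot":[0,0,0],"jaw":1,"xyz":[-0.27,0,0.05]}
    - {"rot":[0,0,0],"jaw":1,"xyz":[-0.4,0,0.09]}
    - {"rot":[0,0,0],"jaw":1,"xyz":[-0.49,0,0.15]}
    - {"rot":[0,0,0],"jaw":1,"xyz":[-0.57,0,0.21]}
    - {"rot":[0,0,0],"jaw":1,"xyz":[-0.64,0,0.27]}
    - {"rot":[0,0,0],"jaw":1,"xyz":[-0.71,0,0.34]}
    - {"rot":[0,0,0],"jaw":1,"xyz":[-0.77,0,0.42]}
    - {"rot":[0,0,0],"jaw":1,"xyz":[-0.83,0,0.5]}
    - {"rot":[0,0,0],"jaw":1,"xyz":[-0.83,0,0.5]}

```text
time_s: 22.85
ee_pos: [0.4464, -0.2804, 0.1867]
orientation: [-3.137, -0.118, -0.001]
wrist_force: [0.2, -0.4, -0.5]
opening: 0.007
```

```bash
python3 arc.py
python3 - <<'E'
from h import *
f=arm.grab_frame("wrist");save("w5.png",f["image"],1.25)
E
```

```text
[ 0.44635682 -0.28044765  0.18673881] [ 0.18035283 -0.43063486 -0.50954093] u -0.08774796045836936 v -0.0007705912395978287
75 x 0.71 z -0.52
60 x 0.43 z -0.42
50 x 0.27 z -0.31
40 x 0.13 z -0.18
30 x 0.01 z -0.02
20 x -0.07 z 0.16
12 x -0.12 z 0.31
6 x -0.14 z 0.42
0 x -0.15 z 0.54
```

View pics/w5.png

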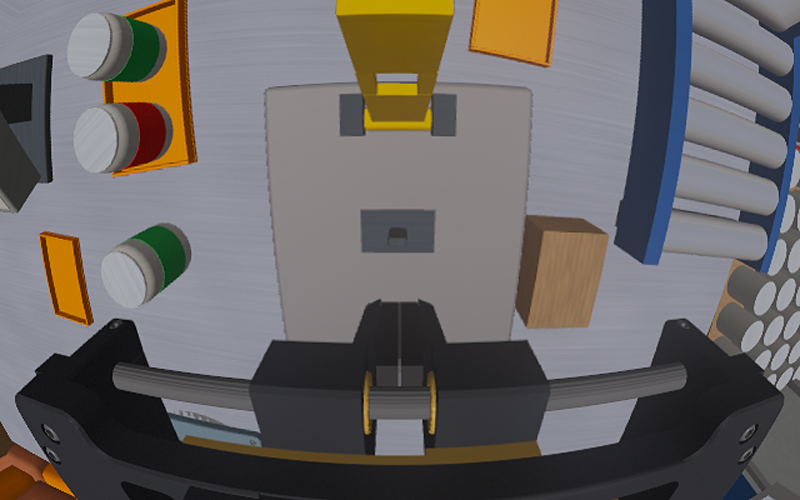

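Run:
```python
from h import *
for n in("scene","top"):
    f=arm.grab_frame(n);P=pts(f);hsv=cv2.cvtColor(f["image"],cv2.COLOR_RGB2HSV);H,S,V=[hsv[...,i] for i in range(3)]
    m=(H>18)&(H<32)&(S>120)&(abs(P[...,0]-.55)<.15)&(abs(P[...,1]+.27)<.06)&(P[...,2]>.12)
    q=P[m];q=q[np.argsort(q[:,2])];print(n,len(q));print(np.round(q[::max(1,len(q)//14)],3))
    if n=="scene":save("s6.png",f["image"][170:330,150:330],3.5)
```

```text
scene 254
[[ 0.535 -0.28   0.124]
 [ 0.533 -0.259  0.135]
 [ 0.535 -0.29   0.139]
 [ 0.537 -0.264  0.157]
 [ 0.544 -0.28   0.174]
 [ 0.54  -0.269  0.189]
 [ 0.549 -0.264  0.201]
 [ 0.554 -0.261  0.224]
 [ 0.557 -0.258  0.239]
 [ 0.568 -0.261  0.263]
 [ 0.568 -0.264  0.266]
 [ 0.477 -0.309  0.297]
 [ 0.437 -0.321  0.317]
 [ 0.44  -0.329  0.323]
 [ 0.446 -0.292  0.338]]
top 115
[[ 0.533 -0.259  0.127]
 [ 0.528 -0.29   0.135]
 [ 0.524 -0.26   0.138]
 [ 0.53  -0.27   0.148]
 [ 0.532 -0.279  0.158]
 [ 0.535 -0.263  0.171]
 [ 0.538 -0.269  0.177]
 [ 0.54  -0.278  0.187]
 [ 0.542 -0.262  0.197]
 [ 0.551 -0.267  0.233]
 [ 0.553 -0.261  0.248]
 [ 0.555 -0.263  0.257]
 [ 0.565 -0.27   0.262]
 [ 0.557 -0.259  0.266]
 [ 0.56  -0.261  0.27 ]]
```

View pics/s6.png

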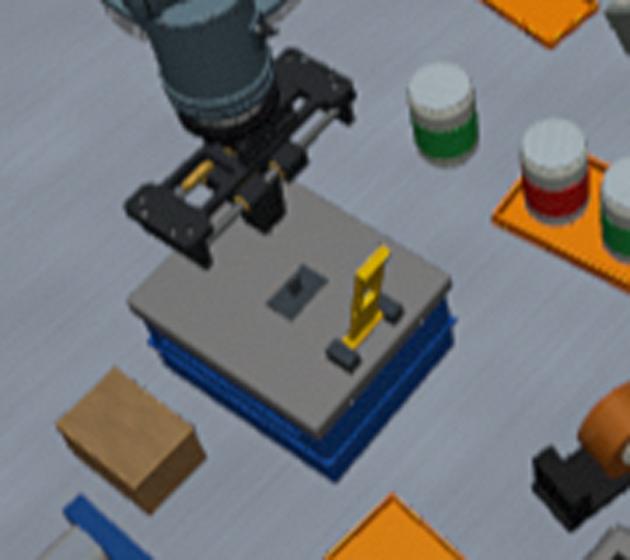

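Run:
```python
from h import *
w=dict(np.load("w1.npz"));K=w["mtx"];T=np.linalg.inv(w["T_tool_cam"])
for t in([0,0,0],[.009,0,0],[-.009,0,0],[.009,0,-.02]):
    c=T[:3,:3]@np.array(t)+T[:3,3];r=np.hypot(c[0],c[1]);th=np.arctan2(r,c[2]);print("w px x1.25",t,1.25*(K[0,2]+K[0,0]*th*c[0]/r),1.25*(K[1,2]+K[1,1]*th*c[1]/r))
f=dict(np.load("scene.npz"));M=f["world_to_cam"];k=f["mtx"]
def pr(p):
    c=M[:3,:3]@np.array(p)+M[:3,3];q=k@c;return q[:2]/q[2]
print("s4 tcp",(pr([.6244,-.2668,.2494])-[160,190])*4,"s6 tcp",(pr([.4464,-.2804,.1867])-[150,170])*3.5)
print("s4 hasp tip",(pr([.568,-.27,.267])-[160,190])*4)
f=arm.grab_frame("wrist");z=f["z_map"];print("finger depth",z[225:260:5,320-12],z[225:260:5,320+12])
```

```text
w px x1.25 [0, 0, 0] 399.08834427218915 283.5786448159271
w px x1.25 [0.009, 0, 0] 399.0863577651595 267.69072269391324
w px x1.25 [-0.009, 0, 0] 399.0902466787403 298.8910514236773
w px x1.25 [0.009, 0, -0.02] 399.1270896281771 283.8956454177481
s4 tcp [458.02621185 273.15023273] s6 tcp [273.91590007 244.13756229]
s4 hasp tip [390.01505477 217.41674882]
finger depth [0.27598932 0.27784488 0.27782014 0.28086817 0.16004433 0.15272468
 0.14882319] [0.27541396 0.27784255 0.27906337 0.28110126 0.15953244 0.15331475
 0.14873767]
```

Run:
```python
from h import *
s=arm.observe();p=s["ee_pos"];print(p)
R0=R.from_rotvec(s["orientation"])
f=arm.grab_frame("scene");P=pts(f);z=P[...,2]
t=R0.inv().apply((P-p).reshape(-1,3)).reshape(P.shape)
m=(abs(t[...,0])<.03)&(abs(t[...,1])<.06)&(t[...,2]<.03)&(t[...,2]>-.12)
q=t[m]
for a in np.arange(-.12,.03,.01):
    k=q[(q[:,2]>=a)&(q[:,2]<a+.01)]
    if len(k):print(round(a,2),len(k),np.round(k.min(0),3),np.round(k.max(0),3))
```

```text
[ 0.44776345 -0.28059669  0.1878071 ]
-0.12 53 [-0.023 -0.059 -0.12 ] [ 0.029  0.06  -0.111]
-0.11 7 [-0.013 -0.008 -0.11 ] [ 0.027  0.031 -0.103]
-0.1 3 [-0.    -0.008 -0.098] [ 0.002  0.028 -0.095]
-0.09 9 [ 0.009 -0.017 -0.089] [ 0.012 -0.007 -0.081]
-0.08 4 [ 0.    -0.015 -0.074] [ 0.012  0.017 -0.07 ]
-0.07 24 [-0.007 -0.015 -0.07 ] [ 0.012  0.017 -0.061]
-0.06 26 [-0.007 -0.014 -0.059] [ 0.013  0.016 -0.05 ]
-0.05 17 [-0.006 -0.013 -0.05 ] [ 0.01   0.016 -0.041]
-0.04 3 [ 0.006 -0.001 -0.04 ] [ 0.009  0.01  -0.039]
```

Measured against the scene depth, the fingers end 40 mm short of the reported TCP: nothing lies below tool z = -0.040 and the body is shifted by the same amount. So my sweep passed over the hasp without touching it, as (370,300) in the picture shows. From here on I correct for 40 mm and redo it.

Call:
move_arm:
  moves:
    - {"rot":[0,0,0],"jaw":1,"xyz":[0,0,-0.3]}
    - {"rot":[0,0,0],"jaw":1,"xyz":[0,0,-0.7]}
    - {"rot":[0,0,0],"jaw":1,"xyz":[0,0,-1]}
    - {"rot":[0,0,0],"jaw":1,"xyz":[0.2,0,-1]}
    - {"rot":[0,0,0],"jaw":1,"xyz":[0.5,0,-1]}
    - {"rot":[0,0,0],"jaw":1,"xyz":[0.8,0,-1]}
    - {"rot":[0,0,0],"jaw":1,"xyz":[0.9,0,-1]}
    - {"rot":[0,0,0],"jaw":1,"xyz":[0.9,0,-1]}
    - {"rot":[0,0,0],"jaw":1,"xyz":[0.9,0,-1]}
    - {"rot":[0,0,0],"jaw":1,"xyz":[0.9,0,-1]}

```text
time_s: 24.35
ee_pos: [0.5364, -0.2745, 0.2883]
orientation: [-3.138, -0.117, -0.004]
wrist_force: [-0.3, -0.6, 0.3]
opening: 0.004
```

Call:
move_arm:
  moves:
    - {"rot":[0,0,0],"jaw":1,"xyz":[0.3,0,0]}
    - {"rot":[0,0,0],"jaw":1,"xyz":[0.6,0,0]}
    - {"rot":[0,0,0],"jaw":1,"xyz":[0.85,0,0]}
    - {"rot":[0,0,0],"jaw":1,"xyz":[0.85,0,0]}
    - {"rot":[0,0,0],"jaw":1,"xyz":[0.85,0,0.2]}
    - {"rot":[0,0,0],"jaw":1,"xyz":[0.85,0,0.5]}
    - {"rot":[0,0,0],"jaw":1,"xyz":[0.85,0,0.8]}
    - {"rot":[0,0,0],"jaw":1,"xyz":[0.85,0,0.95]}
    - {"rot":[0,0,0],"jaw":1,"xyz":[0.85,0,0.95]}
    - {"rot":[0,0,0],"jaw":1,"xyz":[0.85,0,0.95]}

```text
time_s: 25.6
ee_pos: [0.622, -0.2684, 0.1951]
orientation: [-3.139, -0.117, -0.007]
wrist_force: [0.5, 0.4, 0.5]
opening: 0.005
```

```bash
sed -i 's/-p\[2\]+.13/-(p[2]+.04)+.13/; s/+.009-u/+.011-u/; s/(75,/(90,75,/' arc.py; python3 arc.py
```

```text
[ 0.62200413 -0.26843462  0.19507504] [0.50673894 0.4437858  0.47434705] u 0.08830565189915007 v -0.001961181603859774
90 x -0.74 z -0.07
75 x -1.03 z -0.04
60 x -1.31 z 0.07
50 x -1.47 z 0.17
40 x -1.61 z 0.31
30 x -1.73 z 0.46
20 x -1.82 z 0.64
12 x -1.86 z 0.79
6 x -1.88 z 0.9
0 x -1.89 z 1.02
```

Call:
move_arm:
  moves:
    - {"rot":[0,0,0],"jaw":1,"xyz":[-0.1,0,0]}
    - {"rot":[0,0,0],"jaw":1,"xyz":[-0.2,0,0]}
    - {"rot":[0,0,0],"jaw":1,"xyz":[-0.3,0,0]}
    - {"rot":[0,0,0],"jaw":1,"xyz":[-0.4,0,0]}
    - {"rot":[0,0,0],"jaw":1,"xyz":[-0.5,0,0]}
    - {"rot":[0,0,0],"jaw":1,"xyz":[-0.6,0,0]}
    - {"rot":[0,0,0],"jaw":1,"xyz":[-0.7,0,-0.02]}
    - {"rot":[0,0,0],"jaw":1,"xyz":[-0.8,0,-0.03]}
    - {"rot":[0,0,0],"jaw":1,"xyz":[-0.9,0,-0.03]}
    - {"rot":[0,0,0],"jaw":1,"xyz":[-1,0,-0.03]}

```text
time_s: 26.85
ee_pos: [0.5217, -0.2758, 0.1975]
orientation: [-3.139, -0.117, -0.008]
wrist_force: [0.7, -0.1, -0.1]
opening: 0.009
```

```bash
python3 arc.py
```

```text
[ 0.52167195 -0.27584372  0.19753525] [ 0.71120446 -0.09090703 -0.11715947] u -0.012299629664423994 v -0.0018266477902034173
90 x 0.26 z -0.04
75 x -0.03 z -0.01
60 x -0.3 z 0.09
50 x -0.46 z 0.2
40 x -0.61 z 0.33
30 x -0.72 z 0.49
20 x -0.81 z 0.66
12 x -0.86 z 0.81
6 x -0.88 z 0.93
0 x -0.89 z 1.05
```

Call:
move_arm:
  moves:
    - {"rot":[0,0,0],"jaw":1,"xyz":[-0.15,0,0.03]}
    - {"rot":[0,0,0],"jaw":1,"xyz":[-0.3,0,0.09]}
    - {"rot":[0,0,0],"jaw":1,"xyz":[-0.39,0,0.15]}
    - {"rot":[0,0,0],"jaw":1,"xyz":[-0.46,0,0.2]}
    - {"rot":[0,0,0],"jaw":1,"xyz":[-0.54,0,0.27]}
    - {"rot":[0,0,0],"jaw":1,"xyz":[-0.61,0,0.33]}
    - {"rot":[0,0,0],"jaw":1,"xyz":[-0.67,0,0.41]}
    - {"rot":[0,0,0],"jaw":1,"xyz":[-0.72,0,0.49]}
    - {"rot":[0,0,0],"jaw":1,"xyz":[-0.77,0,0.58]}
    - {"rot":[0,0,0],"jaw":1,"xyz":[-0.81,0,0.66]}

```text
time_s: 28.1
ee_pos: [0.4409, -0.2819, 0.1304]
orientation: [-3.139, -0.117, -0.007]
wrist_force: [0.3, 0.5, 1.0]
opening: 0.007
```

```bash
python3 arc.py
python3 - <<'E'
from h import *
f=arm.grab_frame("wrist");save("w7.png",f["image"],1)
E
```

```text
[ 0.44087538 -0.28186119  0.13043517] [0.34169333 0.5460193  1.00841509] u -0.09331995325040454 v -0.00176915918864895
90 x 1.07 z -0.72
75 x 0.78 z -0.69
60 x 0.51 z -0.58
50 x 0.35 z -0.47
40 x 0.2 z -0.34
30 x 0.09 z -0.18
20 x 0.0 z -0.01
12 x -0.05 z 0.14
6 x -0.07 z 0.26
0 x -0.08 z 0.37
```

View pics/w7.png

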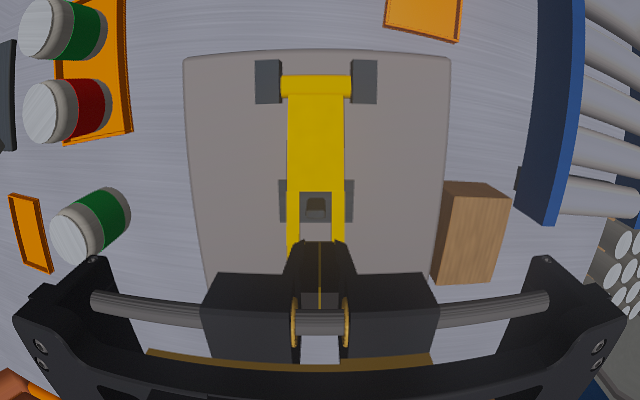

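The hasp (yellow, at (315,150)) is now folding over the staple, which sits centred in the slot at (315,207). I push on down until it is flat.

Call:
move_arm:
  moves:
    - {"rot":[0,0,0],"jaw":1,"xyz":[-0.03,0,0.07]}
    - {"rot":[0,0,0],"jaw":1,"xyz":[-0.05,0,0.14]}
    - {"rot":[0,0,0],"jaw":1,"xyz":[-0.06,0,0.2]}
    - {"rot":[0,0,0],"jaw":1,"xyz":[-0.07,0,0.26]}
    - {"rot":[0,0,0],"jaw":1,"xyz":[-0.08,0,0.31]}
    - {"rot":[0,0,0],"jaw":1,"xyz":[-0.08,0,0.34]}
    - {"rot":[0,0,0],"jaw":1,"xyz":[-0.08,0,0.35]}
    - {"rot":[0,0,0],"jaw":1,"xyz":[-0.08,0,0.36]}
    - {"rot":[0,0,0],"jaw":1,"xyz":[-0.08,0,0.37]}
    - {"rot":[0,0,0],"jaw":1,"xyz":[-0.08,0,0.38]}

```text
time_s: 29.4
ee_pos: [0.4318, -0.2823, 0.0939]
orientation: [-3.139, -0.116, -0.004]
wrist_force: [-9.7, 5.4, 35.1]
opening: 0.0
```

```bash
python3 arc.py|head -1
```

```text
[ 0.43182688 -0.28225028  0.09389561] [-9.67886488  5.42698909 35.05883358] u -0.10237215459934956 v -0.0014787069729046975
```

Call:
move_arm:
  moves:
    - {"rot":[0,0,0],"jaw":1,"xyz":[0,0,-0.1]}
    - {"rot":[0,0,0],"jaw":1,"xyz":[0,0,-0.3]}
    - {"rot":[0,0,0],"jaw":1,"xyz":[0,0,-0.6]}
    - {"rot":[0,0,0],"jaw":1,"xyz":[0,0,-0.9]}
    - {"rot":[0,0,0],"jaw":1,"xyz":[-0.1,-0.2,-1]}
    - {"rot":[0,0,0],"jaw":1,"xyz":[-0.3,-0.5,-1]}
    - {"rot":[0,0,0],"jaw":1,"xyz":[-0.5,-0.8,-1]}
    - {"rot":[0,0,0],"jaw":1,"xyz":[-0.5,-1,-1]}
    - {"rot":[0,0,0],"jaw":1,"xyz":[-0.5,-1,-1]}
    - {"rot":[0,0,0],"jaw":1,"xyz":[-0.5,-1,-1]}

```text
time_s: 30.65
ee_pos: [0.3747, -0.1871, 0.194]
orientation: [-3.139, -0.116, -0.004]
wrist_force: [0.2, 0.1, 0.4]
opening: 0.006
```

Run:
```python
from h import *
for n in("scene","top"):
    f=arm.grab_frame(n);P=pts(f);hsv=cv2.cvtColor(f["image"],cv2.COLOR_RGB2HSV);H,S,V=[hsv[...,i] for i in range(3)]
    m=(H>18)&(H<32)&(S>120)&(abs(P[...,0]-.48)<.12)&(abs(P[...,1]+.28)<.05)&(P[...,2]>.11)&(P[...,2]<.3)
    q=P[m];q=q[np.argsort(q[:,0])];print(n,len(q));print(np.round(q[::max(1,len(q)//7)],3))
rel([.40,.26,.26],down(0,36))
```

```text
scene 462
[[ 0.391 -0.278  0.136]
 [ 0.411 -0.282  0.131]
 [ 0.432 -0.282  0.129]
 [ 0.46  -0.276  0.144]
 [ 0.484 -0.289  0.135]
 [ 0.503 -0.279  0.136]
 [ 0.525 -0.268  0.138]]
top 202
[[ 0.437 -0.282  0.14 ]
 [ 0.459 -0.288  0.129]
 [ 0.473 -0.287  0.136]
 [ 0.485 -0.275  0.129]
 [ 0.498 -0.281  0.139]
 [ 0.51  -0.264  0.135]
 [ 0.524 -0.289  0.138]
 [ 0.532 -0.265  0.136]]
xyz [ 0.581 -4.442 -0.658] rot [-0.016  0.417  0.047]
```

The hasp is flat: yellow all along x 0.39 to 0.53 at z of about 0.133. On to the console.

Call:
move_arm:
  moves:
    - {"rot":[0,0,0],"jaw":1,"xyz":[0,-0.2,-0.1]}
    - {"rot":[0,0,0],"jaw":1,"xyz":[0.08,-0.5,-0.3]}
    - {"rot":[0,0,0],"jaw":1,"xyz":[0.08,-0.8,-0.5]}
    - {"rot":[0,0,0],"jaw":1,"xyz":[0.08,-1,-0.6]}
    - {"rot":[0,0,0],"jaw":1,"xyz":[0.08,-1,-0.6]}
    - {"rot":[0,0,0],"jaw":1,"xyz":[0.08,-1,-0.6]}
    - {"rot":[0,0,0],"jaw":1,"xyz":[0.08,-1,-0.6]}
    - {"rot":[0,0,0],"jaw":1,"xyz":[0.08,-1,-0.6]}
    - {"rot":[0,0,0],"jaw":1,"xyz":[0.08,-1,-0.6]}
    - {"rot":[0,0,0],"jaw":1,"xyz":[0.08,-1,-0.6]}

```text
time_s: 32.0
ee_pos: [0.3751, -0.087, 0.2538]
orientation: [-3.139, -0.114, -0.004]
wrist_force: [-1.4, -0.0, 0.8]
opening: 0.005
```

Call:
move_arm:
  moves:
    - {"rot":[0,0,0],"jaw":1,"xyz":[0,-0.3,0]}
    - {"rot":[0,0,0],"jaw":1,"xyz":[0.08,-0.6,0]}
    - {"rot":[0,0,0],"jaw":1,"xyz":[0.08,-0.9,0]}
    - {"rot":[0,0,0],"jaw":1,"xyz":[0.08,-1,0]}
    - {"rot":[0,0,0],"jaw":1,"xyz":[0.08,-1,0]}
    - {"rot":[0,0,0],"jaw":1,"xyz":[0.08,-1,0]}
    - {"rot":[0,0,0],"jaw":1,"xyz":[0.08,-1,0]}
    - {"rot":[0,0,0],"jaw":1,"xyz":[0.08,-1,0]}
    - {"rot":[0,0,0],"jaw":1,"xyz":[0.08,-1,0]}
    - {"rot":[0,0,0],"jaw":1,"xyz":[0.08,-1,0]}

```text
time_s: 33.25
ee_pos: [0.3758, 0.0133, 0.2539]
orientation: [-3.139, -0.114, -0.003]
wrist_force: [0.6, 0.5, 0.7]
opening: 0.003
```

Call:
move_arm:
  moves:
    - {"rot":[0,0,0],"jaw":1,"xyz":[0,-0.3,0]}
    - {"rot":[0,0,0],"jaw":1,"xyz":[0,-0.6,0]}
    - {"rot":[0,0,0],"jaw":1,"xyz":[0,-0.9,0]}
    - {"rot":[0,0,0],"jaw":1,"xyz":[0,-1,0]}
    - {"rot":[0,0,0],"jaw":1,"xyz":[0,-1,0]}
    - {"rot":[0,0,0],"jaw":1,"xyz":[0,-1,0]}
    - {"rot":[0,0,0],"jaw":1,"xyz":[0,-1,0]}
    - {"rot":[0,0,0],"jaw":1,"xyz":[0,-1,0]}
    - {"rot":[0,0,0],"jaw":1,"xyz":[0,-1,0]}
    - {"rot":[0,0,0],"jaw":1,"xyz":[0,-1,0]}

```text
time_s: 34.5
ee_pos: [0.3685, 0.1129, 0.2539]
orientation: [-3.139, -0.114, -0.004]
wrist_force: [-0.3, -0.6, -0.2]
opening: 0.001
```

Run:
```python
from h import *
print(arm.observe()["ee_pos"],arm.observe()["joint_positions"])
rel([.34,.28,.26],down(0,36))
```

```text
[0.36852713 0.11288337 0.25394289] [ 0.25351084  0.03912038 -0.67174465  2.08497353  0.02877889  1.0238579
 -1.9311467 ]
xyz [-0.163 -1.687 -0.06 ] rot [-0.016  0.417  0.047]
```

Call:
move_arm:
  moves:
    - {"rot":[0,0,0],"jaw":1,"xyz":[0,-0.3,0]}
    - {"rot":[0,0,0],"jaw":1,"xyz":[0,-0.6,0]}
    - {"rot":[0,0,0],"jaw":1,"xyz":[0,-0.9,0]}
    - {"rot":[0,0,0.04],"jaw":1,"xyz":[0,-0.9,0]}
    - {"rot":[-0.01,0.1,0.047],"jaw":1,"xyz":[0,-0.9,0]}
    - {"rot":[-0.016,0.2,0.047],"jaw":1,"xyz":[0,-0.9,0]}
    - {"rot":[-0.016,0.3,0.047],"jaw":1,"xyz":[0,-0.9,0]}
    - {"rot":[-0.016,0.417,0.047],"jaw":1,"xyz":[0,-0.9,0]}
    - {"rot":[-0.016,0.417,0.047],"jaw":1,"xyz":[0,-0.9,0]}
    - {"rot":[-0.016,0.417,0.047],"jaw":1,"xyz":[0,-0.9,0]}

```text
time_s: 35.75
ee_pos: [0.366, 0.2073, 0.2581]
orientation: [2.984, -0.005, 0.959]
wrist_force: [-0.5, -1.2, -0.5]
opening: 0.007
```

Run:
```python
from h import *
s=arm.observe();print(s["ee_pos"],s["joint_positions"])
R0=R.from_rotvec(s["orientation"]);print(R0.as_matrix()[:,2])
f=arm.grab_frame("wrist");np.savez("w8.npz",**f,p=s["ee_pos"],o=s["orientation"]);I=f["image"];K=f["mtx"];z=f["z_map"]
v,u=np.mgrid[:400,:640];dx,dy=(u-K[0,2])/K[0,0],(v-K[1,2])/K[1,1];th=np.hypot(dx,dy)+1e-9
c=np.stack([np.tan(th)*dx/th*z,np.tan(th)*dy/th*z,z],-1)
T=f["T_tool_cam"];t=c@T[:3,:3].T+T[:3,3];P=t@R0.as_matrix().T+s["ee_pos"];P[z<=0]=np.nan
hsv=cv2.cvtColor(I,cv2.COLOR_RGB2HSV);H,S,V=[hsv[...,i] for i in range(3)]
b=(P[...,2]>.1)&(P[...,2]<.22)&(P[...,1]>.14)&(P[...,0]>.42)
for nm,m in(("green",b&(H>45)&(H<80)&(S>120)),("red",b&((H<8)|(H>172))&(S>120))):
    q=P[m];cc=np.median(q,0);k=q
    for _ in range(6):
        mu=k.mean(0);n=np.linalg.svd(k-mu,full_matrices=False)[2][2];d=(q-mu)@n;k=q[abs(d)<.003]
    hull=(k.min(0)+k.max(0))/2
    print(nm,m.sum(),len(k),"mid",hull,"n",n,"ext",np.ptp(k,0),"px",u[m].mean(),v[m].mean())
save("w8.png",I,1)
rel([.36,.30,.26],down(0,36))
```

```text
[0.3660102  0.2073172  0.25807125] [ 0.45140661 -0.37270383 -1.23999501  2.39487252  0.24046617  0.45472079
 -2.61219365]
[ 0.58254435 -0.0078533  -0.81276097]
green 1754 1671 mid [0.49588432 0.30817031 0.15207233] n [-0.58486711  0.01030043  0.81106372] ext [0.04465927 0.05506486 0.03420895] px 230.57183580387687 131.20524515393387
red 1936 1863 mid [0.49368459 0.21293355 0.15252131] n [-0.58686713  0.0151204   0.80954206] ext [0.044099   0.0537812  0.03275114] px 313.125 131.20609504132233
xyz [-0.045 -0.932 -0.054] rot [ 0.005  0.004 -0.001]
```

View pics/w8.png

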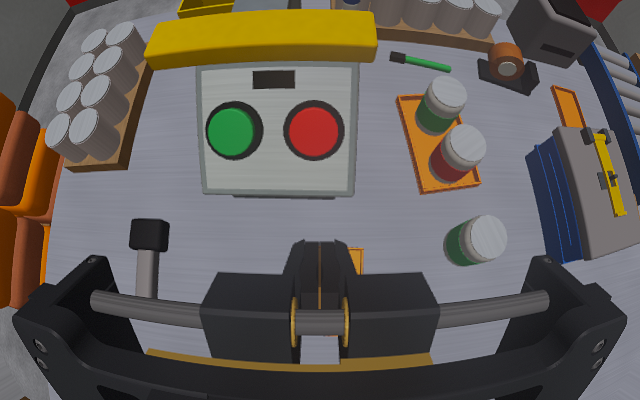

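Green button at (231,131) and red at (313,131) in the wrist picture. The green cap's centre is (0.496, 0.308, 0.152), with its normal tilted 36°. Joints 2, 3 and 4 are close to their limits here, so I move forward out of this fold.

Call:
move_arm:
  moves:
    - {"rot":[0,0,0],"jaw":1,"xyz":[0,0,0.15]}
    - {"rot":[0,0,0],"jaw":1,"xyz":[0.05,0,0.3]}
    - {"rot":[0,0,0],"jaw":1,"xyz":[0.1,0,0.45]}
    - {"rot":[0,0,0],"jaw":1,"xyz":[0.15,-0.1,0.55]}
    - {"rot":[0,0,0],"jaw":1,"xyz":[0.2,-0.2,0.6]}
    - {"rot":[0,0,0],"jaw":1,"xyz":[0.25,-0.3,0.6]}
    - {"rot":[0,0,0],"jaw":1,"xyz":[0.3,-0.4,0.6]}
    - {"rot":[0,0,0],"jaw":1,"xyz":[0.3,-0.5,0.6]}
    - {"rot":[0,0,0],"jaw":1,"xyz":[0.3,-0.5,0.6]}
    - {"rot":[0,0,0],"jaw":1,"xyz":[0.3,-0.5,0.6]}

```text
time_s: 37.05
ee_pos: [0.4051, 0.2229, 0.2671]
orientation: [-2.977, -0.018, -0.931]
wrist_force: [0.2, 0.2, 0.5]
opening: 0.005
```

```bash
cat > b.py <<'E'
from h import *
s=arm.observe();print(s["ee_pos"],np.round(s["joint_positions"],3),s["wrist_force"])
Rt=down(-1.2,36);n=-Rt.as_matrix()[:,2];t=Rt.as_matrix()[:,0]
c=np.array([.4959,.3082,.1521])-.006*t-.04*n
print("contact:");rel(c,Rt);print("stage:");rel(c+.06*n,Rt)
E
python3 b.py
```

```text
[0.40511284 0.22294332 0.26706634] [ 0.487 -0.208 -1.267  2.322  0.475  0.48  -2.757] [0.16521547 0.24688396 0.48431651]
contact:
xyz [ 0.043 -0.802  1.884] rot [-0.025  0.015  0.014]
stage:
xyz [ 0.03  -0.824  1.284] rot [-0.025  0.015  0.014]
```

Joint 7 is at its end stop (and joint 3 nearly), which held the arm back. I give the tool a half turn, which is an equivalent grasp, to free joint 7.

Call:
move_arm:
  moves:
    - {"rot":[0,0,-0.1],"jaw":1,"xyz":[0,0,0]}
    - {"rot":[0,0,-0.2],"jaw":1,"xyz":[0,0,0]}
    - {"rot":[0,0,-0.32],"jaw":1,"xyz":[0,0,0]}
    - {"rot":[0,0,-0.44],"jaw":1,"xyz":[0,0,0]}
    - {"rot":[0,0,-0.56],"jaw":1,"xyz":[0,0,0]}
    - {"rot":[0,0,-0.68],"jaw":1,"xyz":[0,0,0]}
    - {"rot":[0,0,-0.8],"jaw":1,"xyz":[0,0,0]}
    - {"rot":[0,0,-0.92],"jaw":1,"xyz":[0,0,0]}
    - {"rot":[0,0,-1],"jaw":1,"xyz":[0,0,0]}
    - {"rot":[0,0,-1],"jaw":1,"xyz":[0,0,0]}

```text
time_s: 38.3
ee_pos: [0.4049, 0.2227, 0.2668]
orientation: [1.947, 1.834, 0.633]
wrist_force: [-0.4, 0.7, -0.1]
opening: 0.003
```

```bash
sed -i 's/Rt=down(-1.2,36);/Rt0=down(-1.2,36);Rt=Rt0;/; s/^print("contact.*/F=Rt0*R.from_rotvec([0,0,-np.pi]);print("contact:");rel(c,F);print("stage:");rel(c+.06*n,F)/' b.py; python3 b.py
```

```text
[0.40489503 0.22271168 0.26676854] [ 0.131 -0.122 -1.001  2.329  0.673  0.561 -1.469] [-0.38924667  0.66157476 -0.14917973]
contact:
xyz [ 0.806 -0.01   1.882] rot [ 0.006 -0.032 -1.081]
stage:
xyz [ 0.827 -0.025  1.283] rot [ 0.006 -0.032 -1.081]
```

Call:
move_arm:
  moves:
    - {"rot":[0,0,-0.1],"jaw":1,"xyz":[0.05,0,0]}
    - {"rot":[0,0,-0.2],"jaw":1,"xyz":[0.1,0,0]}
    - {"rot":[0,0,-0.32],"jaw":1,"xyz":[0.2,0,0.1]}
    - {"rot":[0,0,-0.44],"jaw":1,"xyz":[0.3,0,0.1]}
    - {"rot":[0,0,-0.56],"jaw":1,"xyz":[0.4,0,0.2]}
    - {"rot":[0,0,-0.68],"jaw":1,"xyz":[0.5,0,0.2]}
    - {"rot":[0,0,-0.8],"jaw":1,"xyz":[0.6,0,0.3]}
    - {"rot":[0,0,-0.92],"jaw":1,"xyz":[0.7,0,0.3]}
    - {"rot":[0,0,-1],"jaw":1,"xyz":[0.8,-0.01,0.4]}
    - {"rot":[0,0,-1],"jaw":1,"xyz":[0.8,-0.01,0.4]}

```text
time_s: 39.55
ee_pos: [0.4299, 0.3037, 0.2372]
orientation: [0.169, 2.534, 0.087]
wrist_force: [-0.6, 0.9, -0.2]
opening: 0.003
```

```bash
python3 b.py
```

```text
[0.42986754 0.30366337 0.23715557] [-0.047  0.232 -1.087  2.207  1.099  0.83  -0.44 ] [-0.5529158   0.88306152 -0.20530566]
contact:
xyz [-0.01   0.007  1.477] rot [ 0.023 -0.018 -0.083]
stage:
xyz [0.008 0.026 0.878] rot [ 0.023 -0.018 -0.083]
```

Call:
move_arm:
  moves:
    - {"rot":[0.02,-0.018,-0.083],"jaw":1,"xyz":[0,0.02,0.1]}
    - {"rot":[0.023,-0.018,-0.083],"jaw":1,"xyz":[0.01,0.026,0.25]}
    - {"rot":[0.023,-0.018,-0.083],"jaw":1,"xyz":[0.01,0.026,0.4]}
    - {"rot":[0.023,-0.018,-0.083],"jaw":1,"xyz":[0.01,0.026,0.55]}
    - {"rot":[0.023,-0.018,-0.083],"jaw":1,"xyz":[0.01,0.026,0.7]}
    - {"rot":[0.023,-0.018,-0.083],"jaw":1,"xyz":[0.01,0.026,0.85]}
    - {"rot":[0.023,-0.018,-0.083],"jaw":1,"xyz":[0.01,0.026,0.95]}
    - {"rot":[0.023,-0.018,-0.083],"jaw":1,"xyz":[0.01,0.026,1]}
    - {"rot":[0.023,-0.018,-0.083],"jaw":1,"xyz":[0.01,0.026,1]}
    - {"rot":[0.023,-0.018,-0.083],"jaw":1,"xyz":[0.01,0.026,1]}

```text
time_s: 40.8
ee_pos: [0.486, 0.3091, 0.155]
orientation: [0.026, 2.513, -0.007]
wrist_force: [-0.8, 0.5, 0.0]
opening: 0.002
```

```bash
python3 b.py; python3 -c "
from h import *
save('s9.png',arm.grab_frame('scene')['image'][90:240,290:430],4)"
```

```text
[0.48595266 0.30913633 0.15498596] [-0.19   0.506 -0.932  2.184  1.445  0.923 -0.569] [-0.75212318  0.52884245  0.00530674]
contact:
xyz [-0.004 -0.008  0.482] rot [ 0.001 -0.    -0.   ]
stage:
xyz [-0.004 -0.007 -0.118] rot [ 0.001 -0.    -0.   ]
```

View pics/s9.png

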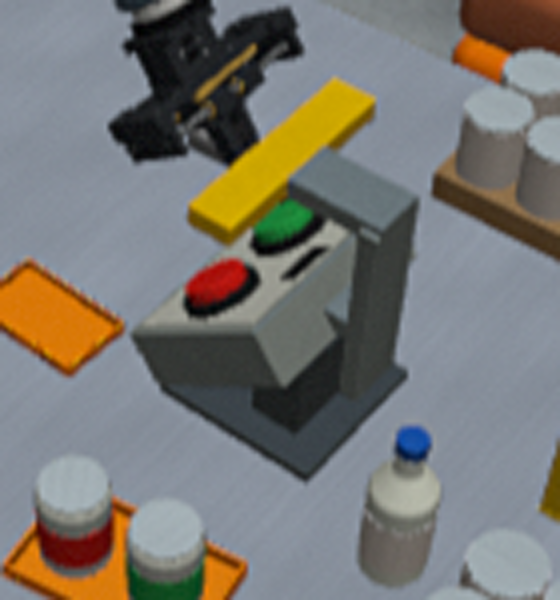

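The picture shows the fingers (230,145) in front of the bar, on the line to the green button at (285,222). Pressing slowly.

Call:
move_arm:
  moves:
    - {"rot":[0,0,0],"jaw":1,"xyz":[0,0,0.12]}
    - {"rot":[0,0,0],"jaw":1,"xyz":[0,0,0.24]}
    - {"rot":[0,0,0],"jaw":1,"xyz":[0,0,0.36]}
    - {"rot":[0,0,0],"jaw":1,"xyz":[0,0,0.44]}
    - {"rot":[0,0,0],"jaw":1,"xyz":[0,0,0.48]}
    - {"rot":[0,0,0],"jaw":1,"xyz":[0,0,0.51]}
    - {"rot":[0,0,0],"jaw":1,"xyz":[0,0,0.53]}
    - {"rot":[0,0,0],"jaw":1,"xyz":[0,0,0.55]}
    - {"rot":[0,0,0],"jaw":1,"xyz":[0,0,0.56]}
    - {"rot":[0,0,0],"jaw":1,"xyz":[0,0,0.565]}

```text
time_s: 42.1
ee_pos: [0.5171, 0.3083, 0.1115]
orientation: [0.023, 2.51, -0.01]
wrist_force: [-28.5, -13.6, 38.8]
opening: 0.004
```

```bash
python3 b.py
```

```text
[0.51710905 0.30828948 0.11153815] [-0.208  0.621 -0.861  2.159  1.589  0.924 -0.636] [-28.51656573 -13.57495349  38.77670094]
contact:
xyz [-0.007 -0.005 -0.053] rot [-0.     0.002  0.002]
stage:
xyz [-0.009 -0.005 -0.653] rot [-0.     0.002  0.002]
```

```bash
cat > g.py <<'E'
from h import *
n=-down(-1.2,36).as_matrix()[:,2];c=np.array([.4959,.3082,.1521])
f=arm.grab_frame("scene")
for f in (dict(np.load("scene.npz")),f):
    P=pts(f);hsv=cv2.cvtColor(f["image"],cv2.COLOR_RGB2HSV);H,S,V=[hsv[...,i] for i in range(3)]
    for nm,m,o in(("green",(H>45)&(H<80)&(S>120),[0,0,0]),("red",((H<8)|(H>172))&(S>120),[-.002,-.096,0])):
        m=m&(np.linalg.norm(P-c-o,axis=-1)<.045)
        d=(P[m]-c-o)@n;print(nm,m.sum(),np.round(np.percentile(d,[25,50,75,90])*1000,1),np.round(np.median(P[m],0),3))
E
python3 g.py
```

```text
green 106 [-7.1 -0.3  2.1  3.2] [0.507 0.294 0.158]
red 127 [-6.6  0.7  2.5  3.4] [0.506 0.201 0.159]
green 75 [-8.3 -7.  -5.8 -4.8] [0.51  0.297 0.154]
red 128 [-6.4  0.2  2.5  3.5] [0.505 0.201 0.159]
```

Call:
move_arm:
  moves:
    - {"rot":[0,0,0],"jaw":1,"xyz":[0,0,-0.02]}
    - {"rot":[0,0,0],"jaw":1,"xyz":[0,0,-0.06]}
    - {"rot":[0,0,0],"jaw":1,"xyz":[0,0,-0.12]}
    - {"rot":[0,0,0],"jaw":1,"xyz":[0,0,-0.22]}
    - {"rot":[0,0,0],"jaw":1,"xyz":[0,0,-0.35]}
    - {"rot":[0,0,0],"jaw":1,"xyz":[0,0,-0.5]}
    - {"rot":[0,0,0],"jaw":1,"xyz":[0,0,-0.65]}
    - {"rot":[0,0,0],"jaw":1,"xyz":[0,0,-0.8]}
    - {"rot":[0,0,0],"jaw":1,"xyz":[0,0,-0.9]}
    - {"rot":[0,0,0],"jaw":1,"xyz":[0,0,-1]}

```text
time_s: 43.4
ee_pos: [0.4577, 0.3096, 0.1929]
orientation: [0.023, 2.51, -0.01]
wrist_force: [-0.2, 0.2, -0.1]
opening: 0.004
```

```bash
python3 g.py; python3 -c "
from h import *
print(arm.observe()['ee_pos'],arm.observe()['wrist_force'])"
```

```text
green 106 [-7.1 -0.3  2.1  3.2] [0.507 0.294 0.158]
red 127 [-6.6  0.7  2.5  3.4] [0.506 0.201 0.159]
green 108 [-7.3 -0.5  2.   3.1] [0.508 0.295 0.157]
red 129 [-7.3  0.4  2.3  3.1] [0.506 0.201 0.159]
[0.45731788 0.31020061 0.19372159] [-1.05114886  0.70812573  0.77009116]
```

The green cap went down about 8 mm (full travel) and came back; red did not move. One last numeric check, then I hand in.

Run:
```python
from h import *
A=pts(dict(np.load("scene.npz")));f=arm.grab_frame("scene");P=pts(f)
hsv=cv2.cvtColor(f["image"],cv2.COLOR_RGB2HSV);H,S=hsv[...,0],hsv[...,1]
m=(H>18)&(H<32)&(S>120)&(abs(P[...,0]-.47)<.09)&(abs(P[...,1]+.28)<.05)&(P[...,2]>.11)&(P[...,2]<.3)
print("hasp z",np.percentile(P[m][:,2],[5,50,95]))
for nm,c in(("can",(.517,-.004)),("can_tray",(.5994,.0068)),("side",(.379,-.018))):
    for n,X in(("before",A),("now",P)):
        k=(np.hypot(X[...,0]-c[0],X[...,1]-c[1])<.045)&(X[...,2]>.088)&(X[...,2]<.112)
        if k.sum(): print(nm,n,k.sum(),np.round(np.median(X[k],0),3))
print(arm.finish_job())
```

```text
hasp z [0.12766512 0.13389672 0.13911189]
can now 248 [ 0.518 -0.01   0.099]
can_tray before 260 [0.604 0.002 0.099]
can_tray now 266 [0.606 0.001 0.099]
side before 198 [ 0.381 -0.021  0.095]
side now 204 [ 0.383 -0.021  0.095]
the job is handed in; nothing more can be done
None
```

The job is done and handed in at about 43.5 s. The red-labelled can stands upright in the free half of the orange tray, the hasp was folded flat over the catch, and only then was the green button pressed and released.

**Last checks**
- **Can:** its top is at z 0.099, which fits a 95 mm can standing on the 4 mm tray floor. The green cans beside it and on the bench measure within 2 mm of their first readings. I did not re-measure the other bystanders.
- **Hasp:** its median height is 0.134 m; flat would be 0.133 m.
- **Button:** the green cap measured about 8 mm lower while pressed and came back up on release. The red button did not move.

**What disagreed or went wrong**
- **Finger offset:** the fingers end about 40 mm short of the reported TCP, as measured in the scene and wrist depth. So the can was held only by about its top 11 mm, and the first hasp sweep passed over without touching it. I corrected for this from then on.
- **Joint limits:** on the way to the console, joints 2, 3, 4 and 7 came right up to their range ends. Joint 2 read -0.3727 against a stated -0.37, so it may count as just past its limit. I gave the tool a half turn to clear this.
- **Push forces:** the fingers pushed up to about 18 N setting down the can, 37 N on the hasp and 50 N on the button stop. All are below the 120 N wrist limit, and the contact appeared to be through the fingertips, not the gripper's body.

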